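Pack out and lock the counter gate

TASK

The counter gate is shut but rattles: stand the two packers that together fill the gap beside the latch block snugly upright in that gap, down on the counter, and leave the odd one standing on its board. Then take the mallet and knock the sprung brass latch pin down with it until it catches fully home, using nothing but the mallet on the pin, and put the mallet back down on the open counter. Do not shift or upset the cash tin, crystal prism box, jade frog or music box.

Things in the scene. Friction and masses are not known exactly. Their poses are not given: they have to be found in the camera images.
- gap (a point): Middle of the open-topped packing gap, on the counter. Axes as the gate's: z up, +y along the low rail to the picket leaf, -y to the latch block. It is 31 mm wide along y between two upright wooden faces 44 mm long (x, +-22 mm from here), parallel up to 30 mm high, then flaring outward 6 mm each to their top at 40 mm; open at the top and both x ends.
- gate: The shut gate, fixed, wood; same origin and axes as the gap. The low rail (40 mm high, 44 mm wide) runs from y = 15 to 105 mm, then the picket leaf with its end post, up to 200 mm high, to y = 375 mm; the latch block (40 mm high, 44 mm wide) runs from y = -15 to -115 mm.
- pin_top (a point): Centre of the top of the brass latch pin's round cap (18 mm across), which stands on the latch block, 75 mm from the gap's middle towards -y of the gap's frame. Sprung up it is 76 mm above the counter, fully home 56 mm.
- pin (a joint): How far the pin is down, in m: 0 sprung up, 0.020 fully home. It springs back up if left less than about 0.014 down and snaps home by itself and stays beyond that. Pushing it down takes up to about 11 N.
- thin_packer (a point): Centre of the thin hardwood packer: a plain upright slab 56 mm wide (its x), 8 mm thick (its y), 60 mm tall (its z), standing on the board; the three packers are in any order along the board.
- middle_packer (a point): Centre of the middle hardwood packer: same, 14 mm thick.
- thick_packer (a point): Centre of the thick hardwood packer: same, 20 mm thick.
- packer_thin: The thin packer again; origin at the centre of its underside.
- packer_thick: The thick packer again; origin at the centre of its underside.
- board: Fixed plywood board on the counter that the packers stand on, 85 (x) x 150 (y) x 8 mm high, origin at the centre of its underside. Packers stand 46 mm apart along its y.
- mallet: Wooden mallet standing on one striking face: head 44 x 44 mm, 80 mm tall; a level handle, 20 mm wide, 24 mm high, centre line 40 mm above that face, runs along its -x to 156 mm from the head's middle. About 0.3 kg, balanced 11 mm from the head's middle. Origin at the centre of the lower face.
- mallet_grip (a point): Point on the middle of the handle's thickness, 45 mm from the middle of the head; the handle is 20 mm wide here, 40 mm above the lower striking face.
- mallet_face (a point): Centre of the mallet's lower striking face (44 x 44 mm).
- cash_tin: Steel cash tin 84 (x) x 140 (y) x 70 mm with a low handle to 81 mm, loose, 0.9 kg; origin at the centre of its underside. Leave alone.
- prism_box: Tall clear crystal prism box 55 x 55 x 110 mm high, loose; origin at the centre of its underside. Leave alone.
- frog: Jade frog figurine about 60 x 72 mm, 58 mm high, loose; origin at the centre of its underside. Leave alone.
- music_box: Plum lacquered music box 74 (x) x 89 (y) x 60 mm with a small brass key at -y, loose; origin at the centre of its underside. Leave alone.
Mind the look-alikes: they are no part of the job. Leave any green or pink look-alike of the packer_thick alone.

How it is judged:
By the outcome, as a careful person would: the job done as asked, in the order asked, and still so for the second after the job is handed in, with the robot touching nothing.
It also fails if it takes over 72 s, if anything falls off the work surface, if the arm or the gripper's body presses on something with over 40 N, if the wrist force passes 120 N, or if a joint passes its speed limit or range.

ROBOT

A 6-joint arm with a two-finger parallel gripper is mounted at the origin on the work surface. World frame = base frame: x ahead of the robot, y to its left, z up, the work surface at z = 0. Lengths are in m, angles in rad, forces in N, time in s.
With the tool pointing down it reaches from about 0.275 to 0.75 m from the base axis. Payload 10.2 kg.
Tool frame: the origin (TCP) lies between the finger pads; the fingertips stand 11 mm ahead of it and the grasp point (between the pads) lies 8 mm behind it; z points along the fingers, y is the line along which they close (so a half turn about z gives the same grasp; the last joint's range is limited). The gripper opens to 85 mm and grips with 20 to 120 N. Pads are 22 mm wide; open, the fingers measure 114 mm over their backs; the gripper's body (76 mm by 85 mm) begins 54 mm behind the grasp point. The pads swing forward as they close: fully open they stand 13 mm farther back than shut.
Start: joints at [1.066, 0.313, 1.498, -0, 1.331, -0.223], TCP at [0.146, 0.504, 0.242] pointing down, gripper open.
Joint ranges: [-2.94, 2.94], [-0.97, 2.17], [0.19, 2.56], [-1.23, 4.37], [0.02, 3.11], [-2.88, 2.88]. Speed limits (rad/s): [2.39, 2.39, 3.01, 3.14, 3.14, 3.14].

INTERFACE

Orientations are given as a unit quaternion [w, x, y, z].
In Python, from station import * gives the robot as it stands.
- The arm moves only by the tool arm_command, never from a script. Its argument "moves" is a list of rows, each a list of 7 numbers: the opening, from 0 (shut) to 1 (fully open), then the shift along the tool's x, y, z in mm, then the turn, a rotation vector about the tool's x, y, z in degrees. In form: [[grip, tx, ty, tz, rx, ry, rz], ...]. A call has 1 to 5 rows; each row shifts and turns the commanded pose from where the row before left it, along the tool's axes as they then stand; what a row does not reach is not made up. A row lasts 1/10 s, in which the tool goes at most 50 mm and 8.59 degrees, less where a joint would pass 70% of its speed; a pose out of reach is approached as far as the arm can. A call with a gripper value outside its range is refused whole. The fingers move at their own pace and stop on an object; "newtons" is the grip in N (left out, the last holds). Time passes only in rows, so rows that do not move let the fingers close. It gives the time, the measured TCP pose, the force, the opening and the grip force at its end, in the units of the state.
- observe(): the state, without advancing time (a new reading comes with each control period).
- get_image(name): name is "scene" or "top" or "wrist"; returns a dict with "color" (420x560x3 uint8, red, green, blue), "camera_matrix" (3x3 intrinsics, pixels), "extrinsics" (4x4, takes a point from world to camera coordinates); the wrist camera has in their place "mount" (4x4, takes a point from camera to tool coordinates, whose origin is the TCP and whose axes are the flange's). Camera axes: x right, y down, z forward; pixel columns grow to the right and rows downward; lengths in m; the calibration is good to about 2 mm. The wrist camera is an equidistant fisheye: a pixel r from the principal point sees the ray r / f radians off the axis. A picture is of the moment at which its call begins: read the wrist's pose just before it. There is no depth.
- job_done(): hands the job in; it is judged then, once.
The state is a dict: "t": time; "joint_pos": joint angles; "dq": joint speeds; "joint_efforts": joint torques, N m; "eef_pos": TCP position; "tcp_rot": TCP orientation; "wrist_force": force on the tool from outside, world axes, zero at the start; "ft_torque": the same for the moment, N m; "width": finger opening in m; "finger_force": force on a finger pad.
Only numpy, scipy, OpenCV 4.12 (cv2) and the standard library are available. Lean on these libraries where they do the work, as an engineer would, in place of code of your own. Each camera call takes 0.05 s, during which the arm holds its last target. There are 200 camera calls.

## Working session

There is one attempt and no reset: what is moved stays moved. The work goes in short steps, Python scripts to look and compute and a tool call to move; the robot and the scene stay as the last step left them, time stands still between calls to the robot, and variables do not carry over. Pictures are saved under pics/ and viewed, at most 10 in all, crops included, and the job is handed in when it is done.

Besides the shell and the picture viewer there is one more tool, called after ">>>" by a JSON object that holds its "op" and its "data", one argument or row to a line. arm_command: Moves the arm, as the interface text tells. Its arguments: {"type":"object","properties":{"moves":{"type":"array"},"newtons":{"type":"number"}},"required":["moves"]}

```bash
mkdir -p pics; ls; python3 - <<'E'
from station import *
import cv2,numpy as np
o=observe();print(o)
for n in ("scene","top"):
    g=get_image(n);cv2.imwrite(f"pics/{n}0.png",g["color"][:,:,::-1]);np.savez(f"{n}0.npz",**g)
    print(n,g["camera_matrix"].tolist(),np.round(g["extrinsics"],4).tolist())
a=cv2.imread("pics/scene0.png");b=cv2.imread("pics/top0.png")
E
```

```text
pics
{'t': 0.0, 'joint_pos': array([ 1.06562657e+00,  3.13464009e-01,  1.49844419e+00,  2.27625096e-05,
        1.33096436e+00, -2.23406281e-01]), 'dq': array([-0.00034335,  0.00132796, -0.00115706, -0.00028529,  0.00077325,
       -0.00117145]), 'joint_efforts': array([ 9.18725673e-04, -4.12258351e+01, -2.59748805e+01, -1.27433864e-04,
        4.08990250e-03, -1.52666377e-05]), 'eef_pos': array([0.14586894, 0.5040834 , 0.24172521]), 'tcp_rot': array([-2.38333052e-04,  1.40418828e-01,  9.90091987e-01, -5.94018360e-04]), 'wrist_force': array([ 0.35185631,  0.09944612, -0.69194898]), 'ft_torque': array([ 0.02575249, -0.00045657,  0.0125472 ]), 'finger_force': 0.0, 'width': 0.08544372001821243}
scene [[478.96355404841637, 0.0, 281.7848000623817], [0.0, 478.96355404841637, 211.49996218521744], [0.0, 0.0, 1.0]] [[-0.8419, 0.5394, -0.0172, 0.4496], [0.3689, 0.5521, -0.7477, -0.1328], [-0.3938, -0.6358, -0.6638, 1.4414], [0.0, 0.0, 0.0, 1.0]]
top [[406.62058648412676, 0.0, 286.16778906624904], [0.0, 406.62058648412676, 210.61819688701135], [0.0, 0.0, 1.0]] [[0.0206, -0.9998, -0.0087, -0.0105], [-0.999, -0.0202, -0.0397, 0.5395], [0.0395, 0.0095, -0.9992, 1.0374], [0.0, 0.0, 0.0, 1.0]]
```

View pics/top0.png

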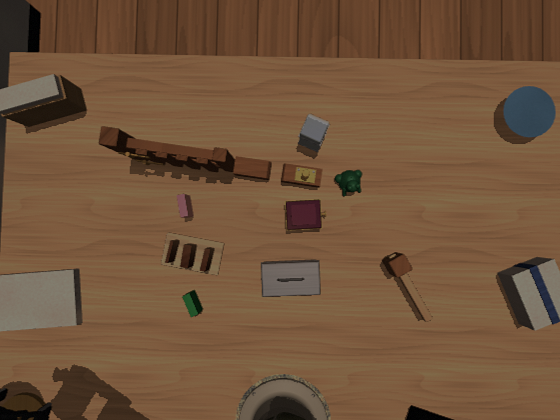

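View pics/scene0.png

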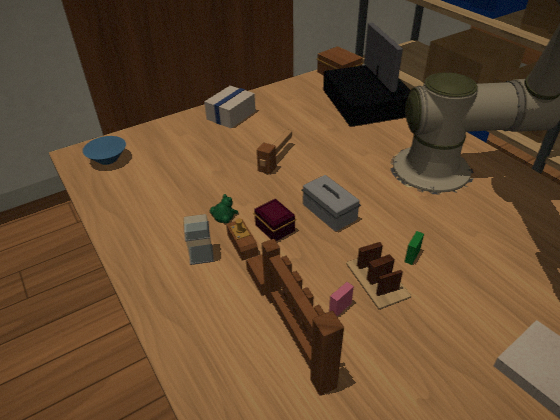

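The top view shows, as (column, row):
- gate from (110,137) to (270,168), gap about (276,172), latch block with pin about (302,175)
- board at (193,254) with three dark packers at (172,251), (189,256) and (207,260)
- pink look-alike (184,206) and green look-alike (193,303)
- mallet head (397,265), handle running to (425,317)

The frog, music box, tin and prism box stand around these. Since 8+20=28 mm fits the 31 mm gap, I need thin + thick, and the middle packer stays.

```bash
cat > h.py <<'E'
from station import *
import cv2,numpy as np
from scipy.spatial.transform import Rotation as R
def ray(g,px,tcp=None):
    px=np.atleast_2d(np.array(px,float));K=g["camera_matrix"]
    if tcp is None:
        E=g["extrinsics"];d=np.c_[(px-K[:2,2])/[K[0,0],K[1,1]],np.ones(len(px))]
        return -E[:3,:3].T@E[:3,3], d@E[:3,:3]
    v=(px-K[:2,2]);r=np.linalg.norm(v,axis=1,keepdims=True);th=r/K[0,0]
    d=np.c_[np.sin(th)*v/np.maximum(r,1e-9),np.cos(th)]
    T=tcp@g["mount"];return T[:3,3],d@T[:3,:3].T
def pl(g,px,z,tcp=None):
    o,d=ray(g,px,tcp);return o+d*((z-o[2])/d[:,2])[:,None]
def tcp(o):
    T=np.eye(4);q=o["tcp_rot"];T[:3,:3]=R.from_quat([q[1],q[2],q[3],q[0]]).as_matrix();T[:3,3]=o["eef_pos"];return T
def proj(g,P,T=None):
    P=np.atleast_2d(P).astype(float);K=g["camera_matrix"]
    E=g["extrinsics"] if T is None else np.linalg.inv(T@g["mount"])
    c=P@E[:3,:3].T+E[:3,3]
    if T is None: return c[:,:2]/c[:,2:]*[K[0,0],K[1,1]]+K[:2,2]
    rr=np.linalg.norm(c[:,:2],axis=1);th=np.arctan2(rr,c[:,2])
    return K[:2,2]+c[:,:2]*(K[0,0]*th/rr)[:,None]
def to(o,pos,yaw=None):
    """shift in tool mm, and turn deg about tool z so tool y axis lies along world yaw (tool pointing down)"""
    T=tcp(o);s=T[:3,:3].T@(np.array(pos)-T[:3,3])*1000
    y=T[:3,1];cur=np.arctan2(y[1],y[0]);t=None
    if yaw is not None:
        t=-(np.degrees(yaw-cur)); t=(t+90)%180-90
    return np.round(s,1),t,np.round(np.degrees(R.from_matrix(T[:3,:3]).as_rotvec()),1)
E
python3 - <<'E'
from h import *
g=dict(np.load("top0.npz"))
for n,p,z in [("board",(193,254),.008),("packers",[(172,251),(189,256),(207,260)],.068),("gap",(276,171),.04),("pin",(305,175),.076),("mallet",(397,262),.08),("handle end",(427,317),.05),("pink",(182,206),.05),("green",(192,303),.05),("gateend",(110,137),.2)]:
    print(n,np.round(pl(g,p,z),3).tolist())
c=g["color"][:,:,::-1]
a=cv2.resize(c[225:285,155:235],(800,600),interpolation=cv2.INTER_CUBIC);cv2.imwrite("pics/c1.png",np.clip(a*1.6,0,255))
E
```

```text
board [[0.423, 0.238, 0.008]]
packers [[0.433, 0.276, 0.068], [0.422, 0.234, 0.068], [0.413, 0.19, 0.068]]
gap [[0.638, 0.028, 0.04]]
pin [[0.624, -0.044, 0.076]]
mallet [[0.419, -0.267, 0.08]]
handle end [[0.284, -0.35, 0.05]]
pink [[0.544, 0.259, 0.05]]
green [[0.306, 0.227, 0.05]]
gateend [[0.682, 0.378, 0.2]][ WARN:0@0.034] global loadsave.cpp:1063 imwrite_ Unsupported depth image for selected encoder is fallbacked to CV_8U.
```

View pics/c1.png

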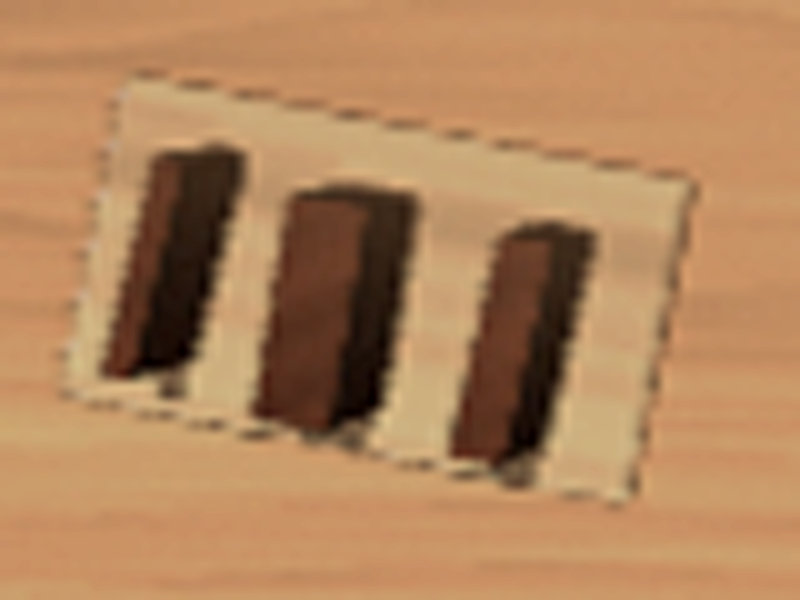

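In the crop the packers, left to right, are thin (about 3 px thick), thick (about 8 px) and middle (about 5 px). The pink and green blocks are off the board, so they are decoys. I'll pick the thick packer (189,256) first, then the thin one (172,251).

```bash
python3 - <<'E'
from h import *
g=dict(np.load("top0.npz"))
q=np.array([(130,75),(690,180),(635,498),(68,392)])/10+[155,225]
P=pl(g,q,.008);c=P.mean(0);print(np.round(P,3).tolist(),c)
d=P[0]-P[1]+P[3]-P[2];yaw=np.arctan2(d[1],d[0]);print("board y yaw",np.degrees(yaw))
th=pl(g,np.array([(330,308)])/10+[155,225],.068);tn=pl(g,np.array([(143,265)])/10+[155,225],.068);print(th,tn)
o=observe();print(to(o,[th[0][0],th[0][1],.20],yaw-np.pi/2));print(tcp(o).round(3))
w=get_image("wrist");print(w["mount"].round(3).tolist(),w["camera_matrix"].tolist())
E
```

```text
[[0.477, 0.305, 0.008], [0.453, 0.159, 0.008], [0.371, 0.171, 0.008], [0.395, 0.318, 0.008]] [0.42400343 0.23834652 0.008     ]
board y yaw 80.67963576528561
[[0.4226458  0.23632166 0.068     ]] [[0.43209863 0.28221545 0.068     ]]
(array([-340.3, -180.2,   41.9]), np.float64(83.17405036486826), array([-2.530e+01, -1.782e+02,  1.000e-01]))
[[-0.961  0.278 -0.001  0.146]
 [ 0.278  0.961 -0.001  0.504]
 [ 0.    -0.001 -1.     0.242]
 [ 0.     0.     0.     1.   ]]
[[-0.0, -0.951, -0.311, 0.08], [1.0, -0.001, 0.001, -0.0], [-0.001, -0.311, 0.951, -0.131], [0.0, 0.0, 0.0, 1.0]] [[325.19226210127806, 0.0, 278.8987592990946], [0.0, 325.19226210127806, 211.6875945188521], [0.0, 0.0, 1.0]]
```

>>> {"op": "arm_command", "data": {
  "moves": [
    [1, -34, -18, 0, 0, 0, 0],
    [1, -34, -18, 0, 0, 0, 0],
    [1, -34, -18, 0, 0, 0, 0],
    [1, -34, -18, 0, 0, 0, 0],
    [1, -34, -18, 0, 0, 0, 0]
  ]
}}

```text
t: 0.65
eef_pos: [0.2851, 0.3693, 0.2422]
tcp_rot: [-0.0, 0.14, 0.99, -0.0]
wrist_force: [0.0, 0.1, 0.6]
width: 0.0855
finger_force: 0.0
```

>>> {"op": "arm_command", "data": {
  "moves": [
    [1, -34, -18, 8, 0, 0, 0],
    [1, -34, -18, 8, 0, 0, 0],
    [1, -34, -18, 8, 0, 0, 0],
    [1, -34, -18, 8, 0, 0, 0],
    [1, -34, -18, 8, 0, 0, 0]
  ]
}}

```text
t: 1.15
eef_pos: [0.4234, 0.2355, 0.2019]
tcp_rot: [-0.0, 0.141, 0.99, -0.0]
wrist_force: [-0.2, 0.5, 0.1]
width: 0.0855
finger_force: 0.0
```

>>> {"op": "arm_command", "data": {
  "moves": [
    [1, 0, 0, 0, 0, 0, 8.3],
    [1, 0, 0, 0, 0, 0, 8.3],
    [1, 0, 0, 0, 0, 0, 8.3],
    [1, 0, 0, 0, 0, 0, 8.3],
    [1, 0, 0, 0, 0, 0, 8.3]
  ]
}}

```text
t: 1.65
eef_pos: [0.4224, 0.2368, 0.2021]
tcp_rot: [-0.0, 0.485, 0.875, -0.0]
wrist_force: [0.2, 1.0, -0.7]
width: 0.0852
finger_force: 0.0
```

>>> {"op": "arm_command", "data": {
  "moves": [
    [1, 0, 0, 0, 0, 0, 8.3],
    [1, 0, 0, 0, 0, 0, 8.3],
    [1, 0, 0, 0, 0, 0, 8.3],
    [1, 0, 0, 0, 0, 0, 8.3],
    [1, 0, 0, 0, 0, 0, 8.3]
  ]
}}

```text
t: 2.15
eef_pos: [0.4224, 0.2368, 0.2021]
tcp_rot: [-0.0, 0.763, 0.646, -0.0]
wrist_force: [0.6, 0.1, 0.6]
width: 0.0852
finger_force: 0.0
```

```bash
python3 - <<'E'
from h import *
o=observe();w=get_image("wrist");np.savez("w1.npz",T=tcp(o),**w);cv2.imwrite("pics/w1.png",np.clip(w["color"][:,:,::-1]*1.4,0,255).astype(np.uint8))
print(o["t"],o["eef_pos"],tcp(o).round(3),o["joint_pos"])
E
```

```text
2.15 [0.42240589 0.23682685 0.20208433] [[ 0.165  0.986 -0.001  0.422]
 [ 0.986 -0.165 -0.     0.237]
 [-0.    -0.001 -1.     0.202]
 [ 0.     0.     0.     1.   ]] [2.68455111e-01 2.60775385e-01 1.67686423e+00 1.87308992e-05
 1.20449672e+00 4.34026051e-01]
```

View pics/w1.png

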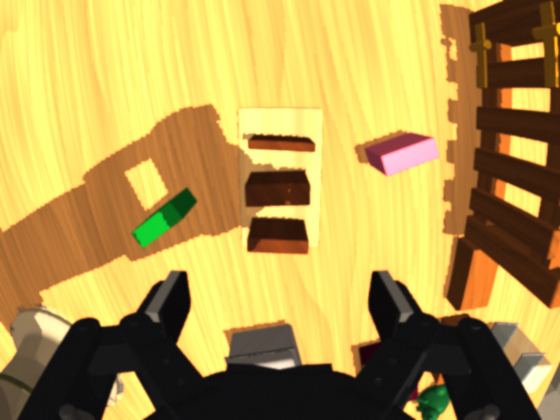

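The wrist view shows thin (281,143), thick (278,189) and middle (278,236) on the board, with pink (402,153) and green (165,217) off it.

```bash
python3 - <<'E'
from h import *
w=dict(np.load("w1.npz"));T=w["T"];c=w["color"].astype(int)
m=np.zeros(c.shape[:2],np.uint8);s=c.sum(2);m[110:260,242:320]=(s[110:260,242:320]<300)&(c[110:260,242:320,0]<150)
n,l,st,ce=cv2.connectedComponentsWithStats(m)
for i in range(1,n):
    if st[i,4]<80: continue
    k=(l==i).astype(np.uint8);ct=cv2.findContours(k,0,2)[0][0];r=cv2.approxPolyDP(ct,4,True)[:,0]
    # lower edge = -y top edge: bottom rows per column
    cols=np.arange(st[i,0]+8,st[i,0]+st[i,2]-8);bot=np.array([np.max(np.where(k[:,x])[0]) for x in cols])
    p=np.polyfit(cols,bot,1);e0,e1=[(x,np.polyval(p,x)+.5) for x in (st[i,0],st[i,0]+st[i,2])]
    P=pl(w,[e0,e1],.068,T);d=P[1]-P[0];print(st[i],r.tolist(),"-y top edge",P.round(4).tolist(),"len",np.linalg.norm(d),"yaw",np.degrees(np.arctan2(d[1],d[0])),"mid",P.mean(0))
E
```

```text
[244 134  71  18 955] [[244, 136], [250, 148], [314, 150], [307, 137]] -y top edge [[0.4018, 0.2889, 0.068], [0.4587, 0.2765, 0.068]] len 0.05830885249139205 yaw -12.242279460724244 mid [0.43024149 0.28272424 0.068     ]
[ 242  151   68  103 4949] [[242, 151], [247, 250], [306, 253], [303, 220], [254, 215], [265, 205], [308, 204], [304, 170], [254, 166]] -y top edge [[0.3819, 0.1986, 0.068], [0.442, 0.186, 0.068]] len 0.06143651846411044 yaw -11.822107082788953 mid [0.41193811 0.19231078 0.068     ]
```

```bash
python3 - <<'E'
from h import *
w=dict(np.load("w1.npz"));T=w["T"]
print("board",pl(w,[(238,108),(322,108),(318,247)],.008,T).round(4).tolist())
print("thick -y top",pl(w,[(246,205),(310,205)],.068,T).round(4).tolist(),"+y base",pl(w,[(246,172),(310,171)],.008,T).round(4).tolist())
c=w["color"].astype(int)
for x in (265,278,290): print(x,c[160:212,x].sum(1).tolist())
o=observe();print(to(o,[.4235,.2395,.037],np.radians(-10)))
E
```

```text
board [[0.3955, 0.3236, 0.008], [0.4775, 0.31, 0.008], [0.4533, 0.1632, 0.008]]
thick -y top [[0.3941, 0.2405, 0.068], [0.4481, 0.2314, 0.068]] +y base [[0.3915, 0.2582, 0.008], [0.4561, 0.2484, 0.008]]
265 [531, 530, 510, 444, 341, 280, 270, 269, 268, 264, 241, 178, 101, 60, 54, 55, 56, 53, 52, 51, 50, 54, 53, 59, 68, 75, 76, 79, 80, 78, 79, 81, 81, 83, 84, 87, 84, 84, 81, 79, 81, 79, 77, 79, 89, 161, 309, 442, 505, 525, 533, 536]
278 [538, 537, 537, 537, 536, 535, 522, 484, 424, 343, 242, 144, 86, 65, 62, 64, 62, 61, 63, 64, 63, 60, 61, 69, 82, 89, 90, 87, 88, 87, 82, 86, 83, 81, 77, 80, 80, 78, 79, 77, 76, 79, 76, 78, 104, 219, 387, 491, 525, 531, 533, 533]
290 [541, 541, 540, 540, 540, 536, 512, 436, 334, 260, 197, 122, 75, 60, 58, 58, 62, 60, 60, 61, 60, 62, 68, 91, 103, 99, 92, 88, 103, 123, 133, 119, 101, 92, 93, 92, 91, 93, 93, 90, 97, 113, 130, 142, 174, 303, 454, 519, 533, 536, 536, 537]
(array([  2.9,   0.6, 165.1]), np.float64(0.10060851085938793), array([-137.8, -115.8,    0. ]))
```

>>> {"op": "arm_command", "data": {
  "moves": [
    [1, 3, 0, 35, 0, 0, 0],
    [1, 0, 0.5, 35, 0, 0, 0],
    [1, 0, 0, 35, 0, 0, 0],
    [1, 0, 0, 30, 0, 0, 0],
    [1, 0, 0, 15, 0, 0, 0]
  ]
}}

```text
t: 2.7
eef_pos: [0.4223, 0.2393, 0.0498]
tcp_rot: [-0.001, 0.76, 0.65, -0.002]
wrist_force: [0.1, 0.9, 0.4]
width: 0.0856
finger_force: 0.0
```

>>> {"op": "arm_command", "data": {
  "moves": [
    [1, 0, 0, 15, 0, 0, 0],
    [0.4, 0, 0, 0, 0, 0, 0],
    [0.3, 0, 0, 0, 0, 0, 0],
    [0.3, 0, 0, 0, 0, 0, 0],
    [0.3, 0, 0, 0, 0, 0, 0]
  ],
  "newtons": 40
}}

```text
t: 3.2
eef_pos: [0.4239, 0.2398, 0.038]
tcp_rot: [0.0, 0.761, 0.649, 0.001]
wrist_force: [0.0, -0.4, -0.3]
width: 0.0553
finger_force: 42.5
```

>>> {"op": "arm_command", "data": {
  "moves": [
    [0.3, 0, 0, 0, 0, 0, 0],
    [0.3, 0, 0, 0, 0, 0, 0],
    [0.3, 0, 0, -10, 0, 0, 0],
    [0.3, 0, 0, -30, 0, 0, 0],
    [0.3, 0, 0, -30, 0, 0, 0]
  ]
}}

```text
t: 3.7
eef_pos: [0.4231, 0.2396, 0.1084]
tcp_rot: [-0.0, 0.761, 0.649, -0.001]
wrist_force: [-0.2, 0.5, -0.5]
width: 0.0555
finger_force: 42.6
```

>>> {"op": "arm_command", "data": {
  "moves": [
    [0.3, 0, 0, -35, 0, 0, 0],
    [0.3, -16, 10, -35, 0, 0, 0],
    [0.3, -32, 21, -20, 0, 0, 0],
    [0.3, -32, 21, -20, 0, 0, 0],
    [0.3, -32, 21, -20, 0, 0, 0]
  ]
}}

```text
t: 4.2
eef_pos: [0.4778, 0.1163, 0.2389]
tcp_rot: [0.0, 0.761, 0.649, 0.0]
wrist_force: [1.0, 0.0, -1.0]
width: 0.0558
finger_force: 42.6
```

>>> {"op": "arm_command", "data": {
  "moves": [
    [0.3, -32, 21, 0, 0, 0, 0],
    [0.3, -32, 21, 0, 0, 0, 0],
    [0.3, -32, 21, 0, 0, 0, 0],
    [0.3, -32, 21, 0, 0, 0, 0],
    [0.3, -16, 13, 0, 0, 0, 0]
  ]
}}

```text
t: 4.7
eef_pos: [0.5511, -0.0426, 0.2377]
tcp_rot: [0.0, 0.762, 0.648, -0.0]
wrist_force: [0.0, 0.9, 0.2]
width: 0.0557
finger_force: 42.6
```

>>> {"op": "arm_command", "data": {
  "moves": [
    [0.3, 0, 0, 0, 0, 0, 0]
  ]
}}

```text
t: 4.8
eef_pos: [0.5511, -0.0422, 0.2373]
tcp_rot: [0.0, 0.762, 0.647, -0.0]
wrist_force: [-0.1, 0.9, -1.3]
width: 0.0559
finger_force: 42.6
```

```bash
python3 - <<'E'
from h import *
o=observe();w=get_image("wrist");np.savez("w2.npz",T=tcp(o),**w);cv2.imwrite("pics/w2.png",cv2.resize(np.clip(w["color"][:,:,::-1]*1.4,0,255).astype(np.uint8),(800,600)))
print(o["t"],o["eef_pos"],tcp(o).round(3),o["joint_pos"])
E
```

```text
4.8 [ 0.55110747 -0.04215809  0.23730103] [[ 0.162  0.987 -0.     0.551]
 [ 0.987 -0.162 -0.    -0.042]
 [-0.    -0.    -1.     0.237]
 [ 0.     0.     0.     1.   ]] [-2.88197625e-01  3.77854029e-01  1.42041591e+00 -3.40607328e-04
  1.34342907e+00 -1.25741065e-01]
```

View pics/w2.png

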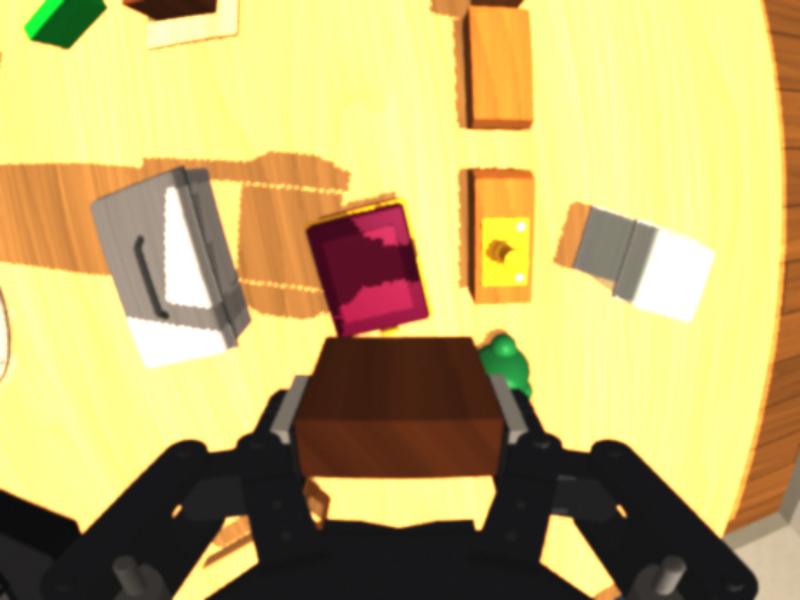

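The gap lies between the rail end (500,125) and the latch block (503,170). The pin cap is at (502,250), and the thick packer is held squarely in the pads.

```bash
python3 - <<'E'
from h import *
w=dict(np.load("w2.npz"));T=w["T"];c=w["color"].astype(int);s=1/1.42857
for x in (340,350,360): print(x,[(r,*c[r,x]) for r in range(82,124)] if x==350 else c[82:124,x].sum(1).tolist())
P=lambda q,z:pl(w,np.array(q)*s,z,T).round(4).tolist()
print("rail end edge",P([(474,124),(531,128)],.04)); print("rail far",P([(469,8),(526,10)],.04))
print("block +y edge",P([(475,170),(533,170)],.04),"-y edge",P([(477,290),(533,290)],.04))
print("pin",P([(500,250)],.076))
g=w
o,d=ray(w,np.array([(327,338),(470,338),(300,420),(500,420),(298,475),(502,475)])*s,T)
Z=T[2,3]
for zz,i in ((-.029,(0,1)),(.031,(2,3,4,5))):
    for k in i:
        p=o+d[k]*((Z+zz-o[2])/d[k][2]); print(zz,(T[:3,:3].T@(p-T[:3,3])).round(4))
E
```

```text
340 [374, 308, 255, 244, 241, 239, 227, 217, 306, 460, 536, 560, 563, 564, 564, 565, 565, 566, 566, 566, 569, 566, 567, 567, 566, 567, 566, 566, 567, 567, 567, 568, 569, 565, 537, 442, 299, 266, 278, 280, 280, 289]
350 [(82, np.int64(219), np.int64(120), np.int64(44)), (83, np.int64(186), np.int64(98), np.int64(36)), (84, np.int64(151), np.int64(78), np.int64(30)), (85, np.int64(140), np.int64(73), np.int64(28)), (86, np.int64(140), np.int64(72), np.int64(28)), (87, np.int64(140), np.int64(72), np.int64(29)), (88, np.int64(134), np.int64(69), np.int64(27)), (89, np.int64(129), np.int64(70), np.int64(29)), (90, np.int64(176), np.int64(113), np.int64(51)), (91, np.int64(238), np.int64(176), np.int64(85)), (92, np.int64(251), np.int64(208), np.int64(104)), (93, np.int64(252), np.int64(216), np.int64(110)), (94, np.int64(253), np.int64(217), np.int64(112)), (95, np.int64(253), np.int64(217), np.int64(113)), (96, np.int64(253), np.int64(217), np.int64(112)), (97, np.int64(253), np.int64(217), np.int64(112)), (98, np.int64(253), np.int64(218), np.int64(113)), (99, np.int64(253), np.int64(2
[... 1236 characters left out ...]
(82), np.int64(32))]
360 [392, 344, 282, 248, 237, 239, 230, 215, 264, 414, 518, 551, 554, 555, 555, 556, 557, 557, 557, 556, 558, 560, 561, 561, 564, 564, 565, 567, 567, 568, 570, 568, 571, 569, 556, 496, 357, 270, 269, 275, 279, 284]
rail end edge [[0.6195, 0.0512, 0.04], [0.6603, 0.0439, 0.04]]
rail far [[0.6303, 0.1368, 0.04], [0.6716, 0.1323, 0.04]]
block +y edge [[0.6154, 0.0186, 0.04], [0.6577, 0.0135, 0.04]] -y edge [[0.6056, -0.0693, 0.04], [0.6486, -0.0762, 0.04]]
pin [[0.6193, -0.0331, 0.076]]
-0.029 [ 0.0131 -0.0272  0.029 ]
-0.029 [0.0131 0.0266 0.029 ]
0.031 [ 0.0148 -0.0257 -0.031 ]
0.031 [ 0.0148  0.0259 -0.031 ]
0.031 [-0.0037 -0.0282 -0.031 ]
0.031 [-0.0038  0.0285 -0.031 ]
```

```bash
python3 - <<'E'
from h import *
w=dict(np.load("w2.npz"));T=w["T"]
a=pl(w,[(350,90.3)],.0,T)[0];b=pl(w,[(350,117.9)],.0,T)[0];print(a,b,np.linalg.norm(a-b))
a2=pl(w,[(350,83)],.04,T)[0];print("rail flare top",a2)
yg=np.radians(83);Y=np.array([np.cos(yg),np.sin(yg),0]);X=np.array([Y[1],-Y[0],0])
q=np.array([(474,124),(531,128),(469,8),(526,10),(475,170),(533,170),(477,290),(533,290)])/1.42857
xs=pl(w,q,.04,T)@X;print(xs.round(4))
m=(a+b)/2; xc=xs.mean(); G=Y*(m@Y)+X*xc;G[2]=0;print("gap",G)
print("pin est",G-.075*Y)
np.savez("gap.npz",G=G,X=X,Y=Y)
tgt=G-Y*.005; tgt[2]=.237   # packer at tool x +5
Rn=np.c_[Y,X,[0,0,-1]];o=observe()
print((Rn.T@(tgt-o["eef_pos"])*1000).round(1))
g=dict(np.load("top0.npz"));print(proj(g,G+[0,0,.04]),proj(g,G-.075*Y+[0,0,.076]))
E
```

```text
[0.64648588 0.04659759 0.        ] [0.64197513 0.0151265  0.        ] 0.03179270294358259
rail flare top [0.63862125 0.05291098 0.04      ]
[0.6087 0.6501 0.6089 0.6505 0.6085 0.6512 0.6095 0.6531]
gap [0.63866632 0.03154524 0.        ]
pin est [ 0.62952612 -0.04289572  0.        ]
[77.4 78.7  0.3]
[[274.55671047 170.57946625]] [[304.60749713 172.87207627]]
```

>>> {"op": "arm_command", "data": {
  "moves": [
    [0.3, 0, 0, 0, 0, 0, -2.3],
    [0.3, 26, 26, 0, 0, 0, 0],
    [0.3, 26, 26, 0, 0, 0, 0],
    [0.3, 25.4, 26.7, 0, 0, 0, 0],
    [0.3, 0, 0, 30, 0, 0, 0]
  ]
}}

```text
t: 5.35
eef_pos: [0.6412, 0.0311, 0.2109]
tcp_rot: [0.003, 0.747, 0.665, 0.003]
wrist_force: [0.2, -0.2, -1.2]
width: 0.0556
finger_force: 42.9
```

>>> {"op": "arm_command", "data": {
  "moves": [
    [0.3, 0, 0, 40, 0, 0, 0],
    [0.3, 0, 0, 40, 0, 0, 0],
    [0.3, 0, 0, 30, 0, 0, 0],
    [0.3, 0, 0, 10, 0, 0, 0],
    [0.3, 0, 0, 0, 0, 0, 0]
  ]
}}

```text
t: 5.85
eef_pos: [0.6374, 0.0283, 0.087]
tcp_rot: [-0.001, 0.748, 0.664, -0.001]
wrist_force: [-0.1, 0.5, -0.1]
width: 0.0559
finger_force: 42.9
```

```bash
python3 - <<'E'
from h import *
o=observe();w=get_image("wrist");np.savez("w3.npz",T=tcp(o),**w);cv2.imwrite("pics/w3.png",cv2.resize(np.clip(w["color"][60:360,150:550,::-1]*1.3,0,255).astype(np.uint8),(800,600)))
d=np.load("gap.npz");e=o["eef_pos"]-d["G"];print(o["t"],o["eef_pos"],e@d["X"]*1000,e@d["Y"]*1000,tcp(o)[:3,1])
E
```

```text
5.85 [0.63740756 0.02831138 0.08697645] -0.8552670204855437 -3.3631618717686043 [ 0.99297181 -0.11833722 -0.00181188]
```

View pics/w3.png

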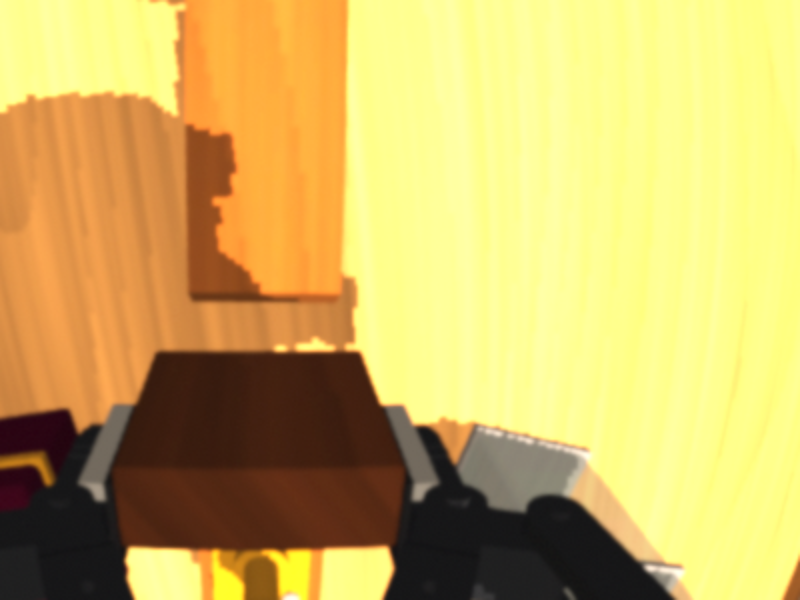

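The packer is above the gap. Its lower front edge is at row 352, the rail's flare edge at row 297, and the packer sits about 2 mm to -x of the rail's middle.

```bash
python3 - <<'E'
from h import *
w=dict(np.load("w3.npz"));T=w["T"];d=np.load("gap.npz")
f=lambda q,z:[(round(float((p-d["G"])@d["X"])*1000,1),round(float((p-d["G"])@d["Y"])*1000,1)) for p in pl(w,np.array(q)/2+[150,60],z,T)]
print("rail end",f([(192,297),(341,297)],.04),"up",f([(184,5),(347,5)],.04))
print("packer bot",f([(155,352),(362,352)],T[2,3]-.03))
E
```

```text
rail end [(-20.3, 19.8), (22.7, 20.0)] up [(-21.4, 102.1), (22.4, 102.4)]
packer bot [(-29.1, 9.6), (26.9, 9.8)]
```

>>> {"op": "arm_command", "data": {
  "moves": [
    [0.3, 1, 1.5, 10, 0, 0, 0],
    [0.3, 0, 0, 20, 0, 0, 0],
    [0.3, 0, 0, 15, 0, 0, 0],
    [0.3, 0, 0, 7, 0, 0, 0],
    [0.3, 0, 0, 0, 0, 0, 0]
  ]
}}

```text
t: 6.4
eef_pos: [0.6394, 0.0283, 0.0346]
tcp_rot: [-0.0, 0.748, 0.664, -0.0]
wrist_force: [-0.3, 0.4, 0.1]
width: 0.0554
finger_force: 42.9
```

>>> {"op": "arm_command", "data": {
  "moves": [
    [0.3, 0, 0, 2, 0, 0, 0],
    [0.3, 0, 0, 1, 0, 0, 0],
    [0.3, 0, 0, 0, 0, 0, 0]
  ]
}}

```text
t: 6.7
eef_pos: [0.6399, 0.0282, 0.0327]
tcp_rot: [0.0, 0.748, 0.664, 0.0]
wrist_force: [-0.2, -1.0, -0.8]
width: 0.0557
finger_force: 42.9
```

>>> {"op": "arm_command", "data": {
  "moves": [
    [0.3, -1, 0, 1, 0, 0, 0],
    [0.3, -1, 0, 0, 0, 0, 0],
    [0.3, 0, 0, 0, 0, 0, 0]
  ]
}}

```text
t: 7.0
eef_pos: [0.6394, 0.0261, 0.0314]
tcp_rot: [0.0, 0.748, 0.664, 0.0]
wrist_force: [0.8, 0.6, 0.3]
width: 0.0554
finger_force: 42.9
```

>>> {"op": "arm_command", "data": {
  "moves": [
    [0.3, -1, 0, 0, 0, 0, 0],
    [0.3, 0, 0, 0, 0, 0, 0]
  ]
}}

```text
t: 7.2
eef_pos: [0.6393, 0.0251, 0.0313]
tcp_rot: [0.0, 0.748, 0.664, 0.0]
wrist_force: [0.1, 0.4, -0.1]
width: 0.0557
finger_force: 42.9
```

>>> {"op": "arm_command", "data": {
  "moves": [
    [0.3, -1, 0, 0, 0, 0, 0],
    [0.3, 0, 0, 0, 0, 0, 0]
  ]
}}

```text
t: 7.4
eef_pos: [0.6392, 0.0241, 0.0313]
tcp_rot: [0.0, 0.748, 0.664, -0.0]
wrist_force: [0.2, -0.3, -1.4]
width: 0.0553
finger_force: 42.9
```

>>> {"op": "arm_command", "data": {
  "moves": [
    [0.3, -1, 0, 0, 0, 0, 0],
    [0.3, 0, 0, 0, 0, 0, 0]
  ]
}}

```text
t: 7.6
eef_pos: [0.639, 0.0232, 0.0313]
tcp_rot: [0.0, 0.748, 0.664, -0.0]
wrist_force: [0.0, -0.1, -0.9]
width: 0.0556
finger_force: 42.9
```

>>> {"op": "arm_command", "data": {
  "moves": [
    [0.3, -1, 0, 0, 0, 0, 0],
    [0.3, 0, 0, 0, 0, 0, 0]
  ]
}}

```text
t: 7.8
eef_pos: [0.6389, 0.0222, 0.0313]
tcp_rot: [0.0, 0.748, 0.664, 0.0]
wrist_force: [-0.5, 0.9, -0.3]
width: 0.0556
finger_force: 42.9
```

>>> {"op": "arm_command", "data": {
  "moves": [
    [0.3, -1, 0, 0, 0, 0, 0],
    [0.3, 0, 0, 0, 0, 0, 0]
  ]
}}

```text
t: 8.0
eef_pos: [0.6389, 0.0217, 0.0313]
tcp_rot: [-0.0, 0.748, 0.664, 0.0]
wrist_force: [0.2, 3.0, -1.0]
width: 0.0558
finger_force: 42.8
```

>>> {"op": "arm_command", "data": {
  "moves": [
    [0.3, -0.7, 0, 0, 0, 0, 0],
    [0.3, 0, 0, 0, 0, 0, 0]
  ]
}}

```text
t: 8.2
eef_pos: [0.6388, 0.0216, 0.0313]
tcp_rot: [-0.0, 0.748, 0.664, 0.001]
wrist_force: [1.3, 6.4, -0.8]
width: 0.0552
finger_force: 42.7
```

>>> {"op": "arm_command", "data": {
  "moves": [
    [0.3, 0.8, 0, 0, 0, 0, 0],
    [0.3, 0, 0, 1, 0, 0, 0],
    [0.3, 0, 0, 0.7, 0, 0, 0],
    [0.3, 0, 0, 0, 0, 0, 0]
  ]
}}

```text
t: 8.6
eef_pos: [0.639, 0.0216, 0.03]
tcp_rot: [0.0, 0.748, 0.664, 0.0]
wrist_force: [-0.3, 5.6, 4.0]
width: 0.0555
finger_force: 43.2
```

>>> {"op": "arm_command", "data": {
  "moves": [
    [0.85, 0, 0, 0, 0, 0, 0],
    [0.85, 0, 0, 0, 0, 0, 0],
    [0.85, 0, 0, 0, 0, 0, 0],
    [0.85, 0, 0, -15, 0, 0, 0],
    [0.85, 0, 0, -35, 0, 0, 0]
  ]
}}

```text
t: 9.1
eef_pos: [0.6374, 0.0214, 0.0783]
tcp_rot: [-0.002, 0.748, 0.664, -0.002]
wrist_force: [0.9, 0.2, 1.1]
width: 0.0728
finger_force: 0.0
```

>>> {"op": "arm_command", "data": {
  "moves": [
    [0.85, 0, 0, -40, 0, 0, 0],
    [1, 15, -30, -30, 0, 0, 0],
    [1, 32, -35, 0, 0, 0, 0],
    [1, 32, -35, 0, 0, 0, 0],
    [1, 32, -35, 0, 0, 0, 0]
  ]
}}

```text
t: 9.6
eef_pos: [0.5168, 0.1486, 0.151]
tcp_rot: [0.001, 0.748, 0.663, 0.001]
wrist_force: [0.6, 1.6, -0.2]
width: 0.0851
finger_force: 0.0
```

>>> {"op": "arm_command", "data": {
  "moves": [
    [1, 32, -35, 0, 0, 0, 0],
    [1, 32, -35, 0, 0, 0, 0],
    [1, 32, -34, 0, 0, 0, 0],
    [1, 31, 0, 0, 0, 0, 3],
    [1, 0, 0, 0, 0, 0, 0]
  ]
}}

```text
t: 10.1
eef_pos: [0.4295, 0.2889, 0.1509]
tcp_rot: [0.0, 0.764, 0.645, 0.001]
wrist_force: [-0.8, -0.7, 0.7]
width: 0.0856
finger_force: 0.0
```

```bash
python3 - <<'E'
from h import *
o=observe();T=tcp(o);w=get_image("wrist");np.savez("w4.npz",T=T,**w);t=get_image("top");np.savez("top4.npz",**t)
a=np.clip(w["color"][:,:,::-1]*1.3,0,255).astype(np.uint8)[60:360,80:480];cv2.imwrite("pics/w4.png",cv2.resize(a,(800,600)))
print(o["t"],o["eef_pos"],T[:3,1],proj(w,[.4315,.288,.068],T))
E
```

```text
10.1 [0.42947432 0.28889127 0.15094226] [ 0.98568045 -0.16861197  0.00201392] [[282.17133495 225.55148294]]
```

View pics/w4.png

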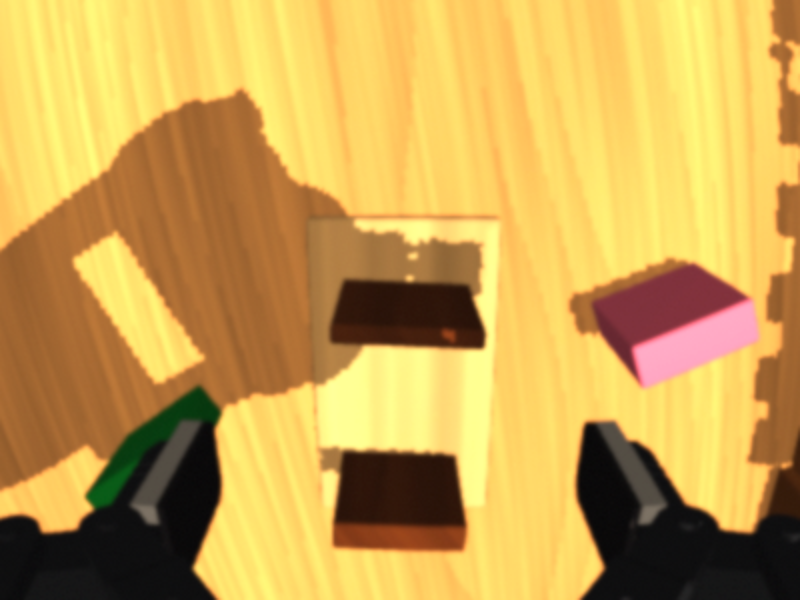

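The thin packer's top face is at crop (407,335), within 1 mm of the prediction and turned about 2°. Pink (675,325) and green (155,445) are clear of the fingers.

>>> {"op": "arm_command", "data": {
  "moves": [
    [1, -1.5, 2.5, 30, 0, 0, 2],
    [1, 0, 0, 35, 0, 0, 0],
    [1, 0, 0, 30, 0, 0, 0],
    [1, 0, 0, 18, 0, 0, 0],
    [1, 0, 0, 0, 0, 0, 0]
  ]
}}

```text
t: 10.7
eef_pos: [0.4314, 0.2827, 0.035]
tcp_rot: [-0.001, 0.777, 0.63, -0.002]
wrist_force: [-0.5, -1.0, 0.9]
width: 0.0854
finger_force: 0.0
```

>>> {"op": "arm_command", "data": {
  "moves": [
    [0.4, 0, 0, 0, 0, 0, 0],
    [0.3, 0, 0, 0, 0, 0, 0],
    [0.3, 0, 0, 0, 0, 0, 0],
    [0.3, 0, 0, 0, 0, 0, 0],
    [0.3, 0, 0, 0, 0, 0, 0]
  ]
}}

```text
t: 11.2
eef_pos: [0.433, 0.2844, 0.0382]
tcp_rot: [0.001, 0.776, 0.63, 0.001]
wrist_force: [-0.0, -1.9, 6.8]
width: 0.0554
finger_force: 42.5
```

>>> {"op": "arm_command", "data": {
  "moves": [
    [0.3, 0, 0, -10, 0, 0, 0],
    [0.3, 0, 0, -35, 0, 0, 0],
    [0.3, 0, 0, -35, 0, 0, 0],
    [0.3, 0, 0, -35, 0, 0, 0],
    [0.3, 0, 0, -35, 0, 0, 0]
  ]
}}

```text
t: 11.7
eef_pos: [0.4318, 0.2842, 0.1891]
tcp_rot: [0.0, 0.776, 0.63, 0.001]
wrist_force: [1.1, 0.3, -0.7]
width: 0.0554
finger_force: 42.5
```

>>> {"op": "arm_command", "data": {
  "moves": [
    [0.3, 0, 0, -35, 0, 0, 0],
    [0.3, 0, 0, 0, 0, 0, -4.6],
    [0.3, 0, 0, 0, 0, 0, 0]
  ]
}}

```text
t: 12.0
eef_pos: [0.4321, 0.2843, 0.2232]
tcp_rot: [0.0, 0.75, 0.661, 0.001]
wrist_force: [0.3, 0.5, -0.9]
width: 0.0552
finger_force: 42.5
```

```bash
python3 - <<'E'
from h import *
o=observe();T=tcp(o);d=np.load("gap.npz")
print(o["t"],o["eef_pos"],T[:3,1]);e=np.array([.6387,.032,0])-.06*d["Y"]-.0*d["X"]-o["eef_pos"];print((T[:3,:3].T@e*1000).round(1))
E
```

```text
12.0 [0.43209894 0.28431282 0.22315053] [ 0.99213032 -0.12519167  0.00211463]
[-284.7  236.3  223.3]
```

>>> {"op": "arm_command", "data": {
  "moves": [
    [0.3, -32, 26, 0, 0, 0, 0],
    [0.3, -32, 26, 0, 0, 0, 0],
    [0.3, -32, 26, 0, 0, 0, 0],
    [0.3, -32, 26, 0, 0, 0, 0],
    [0.3, -32, 26, 0, 0, 0, 0]
  ]
}}

```text
t: 12.5
eef_pos: [0.5411, 0.1076, 0.2213]
tcp_rot: [-0.0, 0.751, 0.66, -0.0]
wrist_force: [0.9, 0.2, -0.5]
width: 0.0553
finger_force: 42.5
```

>>> {"op": "arm_command", "data": {
  "moves": [
    [0.3, -32, 27, 0, 0, 0, 0],
    [0.3, -31, 27, 0, 0, 0, 0],
    [0.3, -31, 26, 0, 0, 0, 0],
    [0.3, -31, 26, 0, 0, 0, 0],
    [0.3, 0, 0, 0, 0, 0, 0]
  ]
}}

```text
t: 13.0
eef_pos: [0.6312, -0.0323, 0.2202]
tcp_rot: [-0.0, 0.752, 0.659, -0.001]
wrist_force: [-0.4, 0.4, -0.7]
width: 0.0553
finger_force: 42.5
```

```bash
python3 - <<'E'
from h import *
o=observe();T=tcp(o);w=get_image("wrist");np.savez("w5.npz",T=T,**w)
a=np.clip(w["color"][:,:,::-1]*1.3,0,255).astype(np.uint8)[40:340,80:480];cv2.imwrite("pics/w5.png",cv2.resize(a,(800,600)))
print(o["t"],o["eef_pos"],T[:3,1])
E
```

```text
13.0 [ 0.6312352  -0.03233199  0.2201549 ] [ 0.99118372 -0.13248556 -0.00155101]
```

View pics/w5.png

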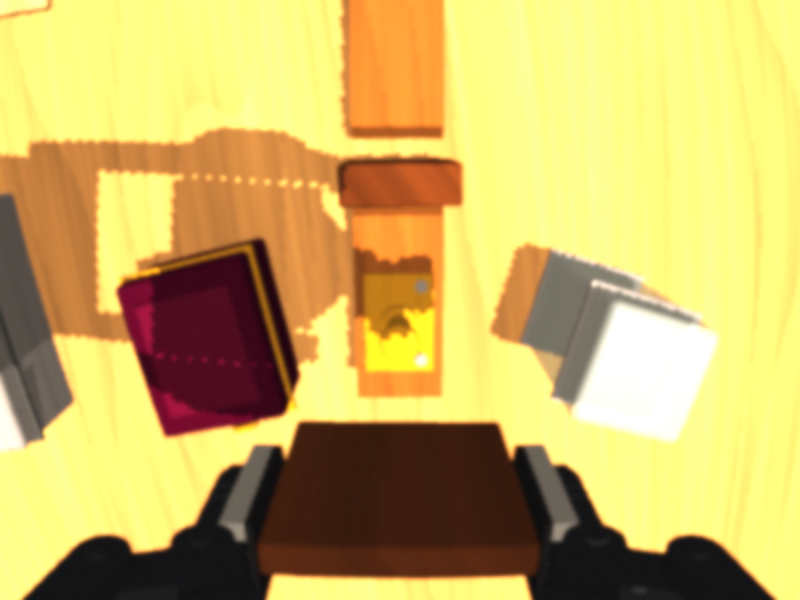

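The thick packer stands in the gap against the latch block, top face (400,183), with open space up to the rail end at row 136. The thin packer is held upright, lower edge at row 423, and the pin cap is at (399,322).

```bash
python3 - <<'E'
from h import *
w=dict(np.load("w5.npz"));T=w["T"];d=np.load("gap.npz");c=w["color"].astype(int).sum(2)
X,Y=d["X"],d["Y"];G=d["G"]
f=lambda q,z:[(round(float((p-G)@X)*1000,1),round(float((p-G)@Y)*1000,1)) for p in pl(w,np.array(q)/2+[80,40],z,T)]
print("rail prof",c[100:112,275].tolist(),"packer prof",c[114:130,275].tolist())
print("rail flare top",f([(349,129),(442,129)],.04),"flare bottom",f([(396,136.5)],.03))
print("thick base",f([(400,159)],0.),"top +y",f([(340,166),(461,164)],.06),"top -y",f([(342,206),(461,206)],.06))
z=T[2,3]
print("hand bottom",f([(297,423),(501,423)],z-.030),"top+y",f([(262,545),(537,545)],z+.030),"top -y",f([(262,575),(537,575)],z+.03))
e=T[:3,3]-G;print("tcp",e@X*1000,e@Y*1000); print("pin",f([(399,318)],.076), "plate mid",f([(398,322)],.041), "block -y",f([(358,394),(441,394)],.04))
E
```

```text
rail prof [396, 383, 351, 285, 234, 228, 232, 243, 303, 418, 501, 530] packer prof [537, 536, 500, 396, 288, 211, 145, 149, 191, 217, 225, 223, 221, 220, 219, 217]
rail flare top [(-22.2, 20.0), (21.6, 19.5)] flare bottom [(-0.2, 16.0)]
thick base [(1.7, 3.9)] top +y [(-25.1, 3.2), (28.7, 3.5)] top -y [(-24.6, -14.9), (28.7, -15.5)]
hand bottom [(-27.7, -60.3), (28.5, -60.9)] top+y [(-25.9, -58.4), (26.9, -59.0)] top -y [(-26.8, -65.9), (27.7, -66.5)]
tcp 0.40895519218813164 -64.306730303199
pin [(0.4, -63.0)] plate mid [(-0.2, -75.0)] block -y [(-21.4, -113.8), (21.7, -114.3)]
```

>>> {"op": "arm_command", "data": {
  "moves": [
    [0.3, 25, 1, 0, 0, 0, -0.6],
    [0.3, 25, 0, 0, 0, 0, 0],
    [0.3, 24.5, 0, 0, 0, 0, 0],
    [0.3, 0, 0, 30, 0, 0, 0],
    [0.3, 0, 0, 40, 0, 0, 0]
  ]
}}

```text
t: 13.55
eef_pos: [0.6402, 0.0476, 0.1525]
tcp_rot: [0.001, 0.747, 0.665, 0.001]
wrist_force: [1.1, 0.1, -1.1]
width: 0.0556
finger_force: 42.5
```

>>> {"op": "arm_command", "data": {
  "moves": [
    [0.3, 0, 0, 35, 0, 0, 0],
    [0.3, 0, 0, 15, 0, 0, 0],
    [0.3, 0, 0, 0, 0, 0, 0]
  ]
}}

```text
t: 13.85
eef_pos: [0.639, 0.0463, 0.1001]
tcp_rot: [-0.001, 0.747, 0.665, -0.001]
wrist_force: [-0.2, -0.3, -0.3]
width: 0.0554
finger_force: 42.5
```

```bash
python3 - <<'E'
from h import *
o=observe();T=tcp(o);w=get_image("wrist");np.savez("w6.npz",T=T,**w);d=np.load("gap.npz");e=T[:3,3]-d["G"]
a=np.clip(w["color"][:,:,::-1]*1.3,0,255).astype(np.uint8)[140:340,150:410];cv2.imwrite("pics/w6.png",cv2.resize(a,(780,600)))
print(o["t"],o["eef_pos"],T[:3,1],e@d["X"]*1000,e@d["Y"]*1000)
E
```

```text
13.85 [0.63896296 0.04634776 0.10006042] [ 0.99326508 -0.11579881 -0.0038886 ] -1.5095426999211898 14.72833621074224
```

View pics/w6.png

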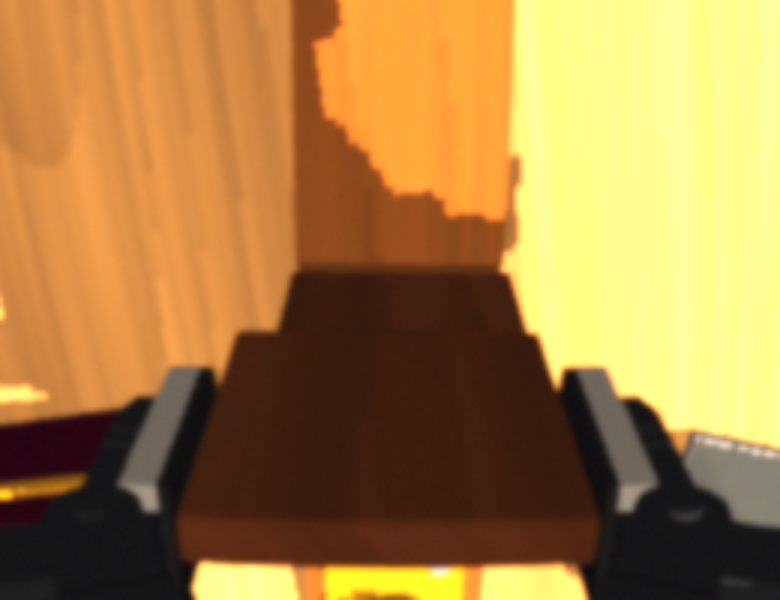

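The thick packer's face shows behind, rows 272–332. The held thin packer's lower edge is at row 332 and the rail's top edge at row 268.

```bash
python3 - <<'E'
from h import *
w=dict(np.load("w6.npz"));T=w["T"];d=np.load("gap.npz");X,Y,G=d["X"],d["Y"],d["G"]
f=lambda q,z:[(round(float((p-G)@X)*1000,1),round(float((p-G)@Y)*1000,1)) for p in pl(w,np.array(q)/3+[150,140],z,T)]
z=T[2,3]
print("rail edge",f([(296,268),(500,268)],.04),"thin bottom",f([(237,333),(538,333)],z-.03),"top +y",f([(183,515),(597,517)],z+.03),"top -y",f([(183,558),(597,560)],z+.03))
E
```

```text
rail edge [(-21.2, 19.9), (21.8, 20.2)] thin bottom [(-29.5, 18.6), (25.7, 19.0)] top +y [(-27.8, 20.5), (25.2, 20.6)] top -y [(-28.6, 13.4), (26.0, 13.5)]
```

>>> {"op": "arm_command", "data": {
  "moves": [
    [0.3, -3, 1.2, 0, 0, 0, 0],
    [0.3, -3, 1.3, 0, 0, 0, 0],
    [0.3, 0, 0, 0, 0, 0, 0]
  ]
}}

```text
t: 14.2
eef_pos: [0.6425, 0.0387, 0.1029]
tcp_rot: [0.001, 0.747, 0.665, 0.001]
wrist_force: [0.7, -0.6, 0.9]
width: 0.0553
finger_force: 42.5
```

```bash
python3 - <<'E'
from h import *
o=observe();d=np.load("gap.npz");e=o["eef_pos"]-d["G"]
print(o["t"],o["eef_pos"],e@d["X"]*1000,e@d["Y"]*1000,o["wrist_force"])
E
```

```text
14.2 [0.64252587 0.03874811 0.1028511 ] 2.9529745541538803 7.619540819805097 [ 0.66100747 -0.56598727  0.85598192]
```

>>> {"op": "arm_command", "data": {
  "moves": [
    [0.3, 0, 0, 0, 0, 0, 0],
    [0.3, 0, 0, 0, 0, 0, 0],
    [0.3, 0, 0, 0, 0, 0, 0]
  ]
}}

```text
t: 14.5
eef_pos: [0.6419, 0.0394, 0.1017]
tcp_rot: [0.0, 0.747, 0.665, 0.0]
wrist_force: [0.8, 0.9, -0.4]
width: 0.0557
finger_force: 42.5
```

```bash
python3 - <<'E'
from h import *
o=observe();d=np.load("gap.npz");e=o["eef_pos"]-d["G"]
print(o["t"],o["eef_pos"],e@d["X"]*1000,e@d["Y"]*1000,o["wrist_force"])
E
```

```text
14.5 [0.64192938 0.03941449 0.10170206] 2.2797188823601404 8.208263094024582 [ 0.75409908  0.92948765 -0.35012157]
```

>>> {"op": "arm_command", "data": {
  "moves": [
    [0.3, 0.6, -1, 4, 0, 0, 0],
    [0.3, 0, 0, 5, 0, 0, 0],
    [0.3, 0, 0, 5, 0, 0, 0],
    [0.3, 0, 0, 5, 0, 0, 0],
    [0.3, 0, 0, 0, 0, 0, 0]
  ]
}}

```text
t: 15.0
eef_pos: [0.6406, 0.0401, 0.0815]
tcp_rot: [-0.001, 0.747, 0.665, -0.001]
wrist_force: [-0.5, 0.3, 0.0]
width: 0.0556
finger_force: 42.5
```

>>> {"op": "arm_command", "data": {
  "moves": [
    [0.3, 0, 0, 4, 0, 0, 0],
    [0.3, 0, 0, 4, 0, 0, 0],
    [0.3, 0, 0, 4, 0, 0, 0],
    [0.3, 0, 0, 0, 0, 0, 0]
  ]
}}

```text
t: 15.4
eef_pos: [0.6407, 0.0401, 0.0699]
tcp_rot: [-0.0, 0.747, 0.665, -0.0]
wrist_force: [-0.1, 0.5, -0.4]
width: 0.0553
finger_force: 42.5
```

Past the thick packer's top with no contact force, so I'll continue down.

>>> {"op": "arm_command", "data": {
  "moves": [
    [0.3, 0, 0, 5, 0, 0, 0],
    [0.3, 0, 0, 5, 0, 0, 0],
    [0.3, 0, 0, 5, 0, 0, 0],
    [0.3, 0, 0, 3, 0, 0, 0],
    [0.3, 0, 0, 0, 0, 0, 0]
  ]
}}

```text
t: 15.9
eef_pos: [0.6413, 0.0401, 0.0526]
tcp_rot: [0.0, 0.747, 0.665, 0.0]
wrist_force: [1.0, 0.6, 1.8]
width: 0.055
finger_force: 44.3
```

>>> {"op": "arm_command", "data": {
  "moves": [
    [0.3, 0, 0, 5, 0, 0, 0],
    [0.3, 0, 0, 5, 0, 0, 0],
    [0.3, 0, 0, 5, 0, 0, 0],
    [0.3, 0, 0, 3, 0, 0, 0],
    [0.3, 0, 0, 0, 0, 0, 0]
  ]
}}

```text
t: 16.4
eef_pos: [0.6414, 0.0404, 0.0365]
tcp_rot: [0.0, 0.747, 0.665, 0.001]
wrist_force: [-4.7, 2.2, 16.0]
width: 0.0557
finger_force: 52.1
```

>>> {"op": "arm_command", "data": {
  "moves": [
    [0.75, 0, 0, -1, 0, 0, 0],
    [0.8, 0, 0, 0, 0, 0, 0],
    [0.85, 0, 0, 0, 0, 0, 0],
    [0.85, 0, 0, 0, 0, 0, 0],
    [0.85, 0, 0, -15, 0, 0, 0]
  ]
}}

```text
t: 16.9
eef_pos: [0.6398, 0.0402, 0.049]
tcp_rot: [-0.002, 0.747, 0.665, -0.001]
wrist_force: [-0.0, 0.4, 0.1]
width: 0.0727
finger_force: 0.0
```

>>> {"op": "arm_command", "data": {
  "moves": [
    [0.85, 0, 0, -35, 0, 0, 0],
    [0.85, 0, 0, -40, 0, 0, 0],
    [0.85, -30, 0, -40, 0, 0, 0],
    [0.85, -30, 0, -20, 0, 0, 0],
    [0.85, 0, 0, 0, 0, 0, 0]
  ]
}}

```text
t: 17.4
eef_pos: [0.635, -0.0228, 0.1904]
tcp_rot: [0.003, 0.748, 0.664, 0.002]
wrist_force: [-0.9, 1.1, -0.2]
width: 0.0728
finger_force: 0.0
```

```bash
python3 - <<'E'
from h import *
o=observe();T=tcp(o);w=get_image("wrist");np.savez("w7.npz",T=T,**w);d=np.load("gap.npz")
s=get_image("scene");np.savez("s7.npz",**s)
p=proj(w,d["G"]+[0,0,.05],T)[0].astype(int);q=proj(s,d["G"]+[0,0,.04])[0].astype(int);print(p,q)
a=w["color"][max(p[1]-60,0):,:,::-1][:150,max(p[0]-50,0):][:,:100];a=cv2.resize(a,(400,600),interpolation=cv2.INTER_CUBIC)
b=cv2.resize(s["color"][q[1]-45:q[1]+45,q[0]-30:q[0]+30,::-1],(400,600),interpolation=cv2.INTER_CUBIC)
cv2.imwrite("pics/w7.png",np.clip(np.hstack([a,b])*1.3,0,255).astype(np.uint8));print(o["t"],o["eef_pos"],max(p[1]-60,0),p[0]-50)
E
```

```text
[274 138] [251 249]
17.4 [ 0.63504558 -0.02281325  0.19039298] 78 224
```

View pics/w7.png

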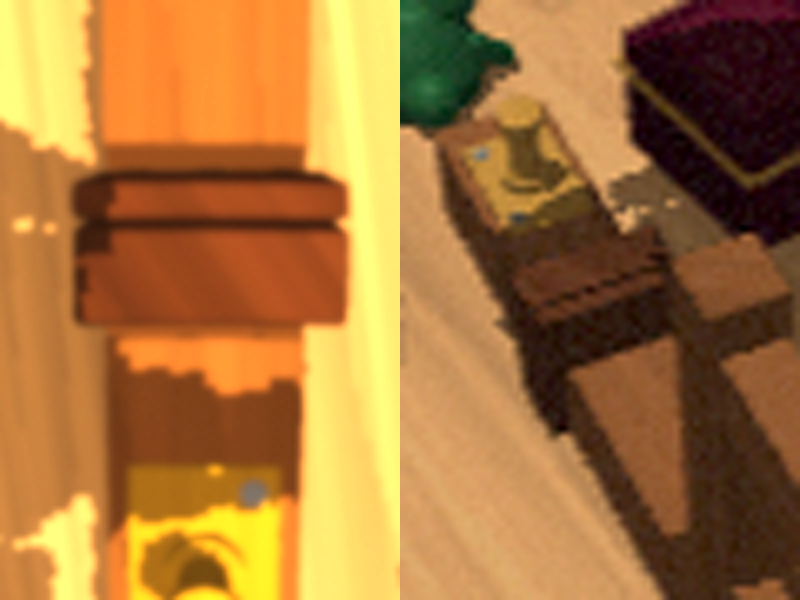

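Both packers stand upright side by side in the gap with level tops: thin (210,190), thick (210,275). That was my tenth picture, so I'll measure numerically from here. Next: check that the thin packer is seated, locate the prism box, and locate the mallet from the top view.

```bash
python3 - <<'E'
from h import *
w=dict(np.load("w7.npz"));T=w["T"];d=np.load("gap.npz");X,Y,G=d["X"],d["Y"],d["G"];c=w["color"].astype(int)
for n,r in (("thin",78+205/4),("thick",78+240/4),("thick",78+300/4)):
    row=c[int(r),224:330]; k=np.where((row[:,0]<200)&(row[:,1]<75))[0]+224
    P=pl(w,[(k.min()-.5,int(r)),(k.max()+.5,int(r))],.06,T);print(n,k.min(),k.max(),"width@60:",np.linalg.norm(P[1]-P[0]).round(4), [round(float((p-G)@Y)*1000,1) for p in P])
w5=dict(np.load("w5.npz"));f=lambda q,z:[(round(float((p-G)@X)*1000,1),round(float((p-G)@Y)*1000,1)) for p in pl(w5,np.array(q)/2+[80,40],z,w5["T"])]
print("prism base",f([(495,330),(527,245)],0),"prism top",f([(597,284),(715,325),(675,440),(572,405)],.11),"music top",f([(120,287),(262,240),(297,378),(168,435)],.06))
g=dict(np.load("top0.npz"));c=g["color"].astype(int)
hsv=cv2.cvtColor(g["color"],cv2.COLOR_RGB2HSV)
for r in range(246,324,4): print(r,[f"{a}/{b}/{e}" for a,b,e in c[r,378:438:3]])
E
```

```text
thin 241 309 width@60: 0.0552 [9.2, 9.2]
thick 242 309 width@60: 0.0546 [1.8, 1.9]
thick 242 309 width@60: 0.0551 [-10.4, -10.4]
prism base [(54.7, -92.1), (71.4, -43.1)] prism top [(78.3, -40.0), (133.3, -56.9), (121.9, -109.9), (71.8, -91.2)] music top [(-135.9, -49.5), (-62.0, -29.5), (-49.3, -97.0), (-120.5, -128.8)]
246 ['124/89/61', '124/89/61', '126/90/63', '126/91/63', '126/90/62', '127/91/63', '126/90/63', '126/90/62', '127/92/63', '127/92/63', '127/92/64', '127/93/64', '126/92/63', '127/93/65', '127/93/65', '127/94/64', '127/93/64', '127/94/64', '127/93/64', '127/93/64']
250 ['123/89/61', '123/88/62', '123/89/62', '123/88/61', '123/88/61', '124/88/61', '125/89/62', '125/90/62', '126/91/63', '127/92/63', '127/92/64', '127/93/65', '127/93/64', '127/94/65', '126/94/64', '126/91/62', '119/85/58', '120/86/59', '120/87/59', '121/87/59']
254 ['127/93/64', '127/93/64', '127/91/63', '130/94/65', '78/56/37', '100/78/53', '28/15/9', '27/14/6', '54/33/21', '130/96/66', '127/93/63', '128/93/64', '122/87/60', '119/85/59', '121/87/60', '121/86/60', '123/88/60', '123/88/61', '124/89/61', '
[... 3760 characters left out ...]
 '127/99/68', '127/100/69', '127/101/69', '127/101/69', '128/102/70', '112/89/61', '77/54/37', '48/34/23', '129/95/65', '126/93/64', '122/88/61', '128/103/71', '127/103/70']
318 ['127/91/63', '127/91/63', '127/92/64', '126/90/62', '126/91/63', '126/90/62', '126/91/63', '126/93/63', '127/93/65', '126/93/64', '126/93/64', '126/95/65', '128/96/66', '65/46/30', '71/51/35', '56/39/25', '127/91/62', '127/94/65', '121/90/62', '127/98/67']
322 ['126/93/64', '127/94/65', '126/93/64', '127/94/65', '126/94/64', '126/93/64', '126/93/63', '126/94/64', '126/94/64', '126/93/64', '126/94/64', '126/95/65', '126/95/66', '128/96/67', '127/95/65', '128/96/66', '125/94/64', '127/94/65', '126/94/65', '126/94/65']
```

```bash
python3 - <<'E'
from h import *
g=dict(np.load("top0.npz"));c=g["color"].astype(int)
m=((c[...,0]>75)&(c[...,0]<104)&(c[...,1]<66)&(c[...,1]*1.45<c[...,0]+2)).astype(np.uint8);m[:245]=0;m[285:]=0;m[:,:375]=0;m[:,430:]=0
n,l,st,ce=cv2.connectedComponentsWithStats(m);i=1+st[1:,4].argmax();print(st[i],ce[i])
r=cv2.minAreaRect(np.argwhere(l==i)[:,::-1].astype(np.float32));print(r)
H=pl(g,[r[0]],.08)[0]
D=pl(g,[(407.5,286),(425.5,318)],.052);v=D[0]-D[1];yaw=np.arctan2(v[1],v[0])
u=np.array([np.cos(yaw),np.sin(yaw),0]);C=pl(g,cv2.boxPoints(r),.08)
e=[np.degrees(np.arctan2(*(C[k]-C[k-1])[[1,0]])) for k in range(4)];print("edges",np.round(e,1),[np.linalg.norm(C[k]-C[k-1]).round(4) for k in range(4)])
gr=H-.045*u;print("head",H,"yaw",np.degrees(yaw),"grip",gr)
o=observe();print(to(o,[gr[0],gr[1],.19],yaw-np.pi/2))
E
```

```text
[390 254  22  23 300] [400.58333333 265.31      ]
((400.5755310058594, 265.23583984375), (17.483144760131836, 17.28888702392578), 60.945396423339844)
edges [  29.9  -59.9 -150.2  120.1] [np.float64(0.0414), np.float64(0.0414), np.float64(0.0414), np.float64(0.0413)]
head [ 0.41189665 -0.27599196  0.08      ] yaw 30.135735358828025 grip [ 0.37297892 -0.29858422  0.08      ]
(array([-307.4, -226.7,   -3.9]), np.float64(53.16013430989972), array([1.345e+02, 1.196e+02, 1.000e-01]))
```

>>> {"op": "arm_command", "data": {
  "moves": [
    [0.85, -31, -23, 0, 0, 0, 0],
    [0.85, -31, -23, 0, 0, 0, 0],
    [0.85, -31, -23, 0, 0, 0, 0],
    [0.85, -31, -23, 0, 0, 0, 0],
    [0.85, -31, -23, 0, 0, 0, 0]
  ]
}}

```text
t: 18.0
eef_pos: [0.5006, -0.1598, 0.1848]
tcp_rot: [-0.001, 0.746, 0.665, -0.0]
wrist_force: [0.4, -0.1, -0.3]
width: 0.0729
finger_force: 0.0
```

>>> {"op": "arm_command", "data": {
  "moves": [
    [0.85, -31, -23, 0, 0, 0, 0],
    [0.85, -31, -23, 0, 0, 0, 0],
    [0.85, -31, -23, 0, 0, 0, 0],
    [0.85, -31, -23, 0, 0, 0, 0],
    [0.85, -28, -20, 0, 0, 0, 0]
  ]
}}

```text
t: 18.5
eef_pos: [0.372, -0.2982, 0.185]
tcp_rot: [-0.001, 0.747, 0.665, 0.0]
wrist_force: [-0.2, 0.1, 0.1]
width: 0.0724
finger_force: 0.0
```

>>> {"op": "arm_command", "data": {
  "moves": [
    [0.85, 0, 0, 0, 0, 0, 8],
    [0.85, 0, 0, 0, 0, 0, 8],
    [0.85, 0, 0, 0, 0, 0, 8],
    [0.85, 0, 0, 0, 0, 0, 8],
    [0.85, 0, 0, 0, 0, 0, 8]
  ]
}}

```text
t: 19.0
eef_pos: [0.3733, -0.2971, 0.1849]
tcp_rot: [-0.001, 0.93, 0.367, -0.0]
wrist_force: [-0.2, 0.6, -0.2]
width: 0.0728
finger_force: 0.0
```

>>> {"op": "arm_command", "data": {
  "moves": [
    [0.85, 0, 0, 0, 0, 0, 8],
    [0.85, 0, 0, 0, 0, 0, 5],
    [0.85, 0, 0, 0, 0, 0, 0],
    [0.85, 0, 0, 0, 0, 0, 0]
  ]
}}

```text
t: 19.4
eef_pos: [0.3732, -0.2975, 0.1852]
tcp_rot: [-0.001, 0.965, 0.263, -0.0]
wrist_force: [-0.4, -0.3, -0.1]
width: 0.0726
finger_force: 0.0
```

```bash
python3 - <<'E'
from h import *
o=observe();T=tcp(o);w=get_image("wrist");np.savez("w8.npz",T=T,**w);c=w["color"].astype(int)
print(o["t"],o["eef_pos"],T[:3,1])
p=proj(w,[.412,-.276,.08],T)[0];print("pred head",p, "grip",proj(w,[.373,-.2986,.052],T)[0])
x,y=p.astype(int);print("row",[tuple(map(int,v)) for v in c[y,x-60:x+61:6]]);print("col",[tuple(map(int,v)) for v in c[y-70:y+71:7,x]])
E
```

```text
19.4 [ 0.37323608 -0.29752966  0.18516988] [ 0.50819349 -0.86124212 -0.00117544]
pred head [280.79870184 156.88392874] grip [280.20503851 204.7362735 ]
row [(229, 169, 81), (228, 168, 80), (229, 161, 77), (227, 154, 73), (211, 143, 68), (118, 60, 22), (169, 87, 31), (181, 94, 33), (178, 93, 31), (178, 93, 31), (174, 90, 31), (170, 88, 31), (179, 93, 33), (179, 92, 32), (170, 87, 30), (225, 151, 72), (220, 147, 70), (222, 149, 70), (214, 143, 67), (209, 138, 65), (216, 144, 68)]
col [(227, 154, 73), (220, 147, 70), (229, 159, 77), (222, 150, 70), (226, 153, 72), (228, 184, 91), (154, 78, 28), (185, 97, 34), (177, 93, 32), (180, 94, 32), (174, 90, 31), (167, 86, 29), (173, 89, 31), (177, 91, 31), (199, 138, 64), (228, 171, 83), (228, 171, 83), (229, 171, 83), (191, 135, 64), (127, 81, 39), (126, 80, 38)]
```

```bash
python3 - <<'E'
from h import *
w=dict(np.load("w8.npz"));T=w["T"];c=w["color"].astype(float)
m=((c[...,0]>140)&(c[...,1]/c[...,0]<.57)).astype(np.uint8);m[:90]=0;m[220:]=0;m[:,:215]=0;m[:,350:]=0
m=cv2.morphologyEx(m,cv2.MORPH_OPEN,np.ones((3,3)))
n,l,st,ce=cv2.connectedComponentsWithStats(m);i=1+st[1:,4].argmax();print(st[i],ce[i])
r=cv2.minAreaRect(np.argwhere(l==i)[:,::-1].astype(np.float32));print(r)
C=pl(w,cv2.boxPoints(r),.08,T);H=C.mean(0);print("head",H.round(4),[np.linalg.norm(C[k]-C[k-1]).round(4) for k in range(4)],[np.degrees(np.arctan2(*(C[k]-C[k-1])[[1,0]])).round(1) for k in range(4)])
print("tool",(T[:3,:3].T@(H-T[:3,3])*1000).round(1))
# handle profile across columns at rows below head
for y in (185,195,205): print(y,[(x,int(c[y,x,0]),int(c[y,x,1])) for x in range(250,312,3)])
E
```

```text
[ 251  128   57   55 2943] [278.86340469 154.64729867]
((279.0, 155.0), (54.0, 56.0), 90.0)
head [ 0.4124 -0.2742  0.08  ] [np.float64(0.0403), np.float64(0.0404), np.float64(0.0402), np.float64(0.0418)] [np.float64(29.5), np.float64(-59.5), np.float64(-148.5), np.float64(120.5)]
tool [ 45.6  -0.  105.2]
185 [(250, 117, 73), (253, 115, 72), (256, 164, 104), (259, 212, 140), (262, 150, 96), (265, 118, 74), (268, 177, 114), (271, 222, 151), (274, 224, 154), (277, 223, 157), (280, 223, 162), (283, 222, 162), (286, 222, 159), (289, 196, 129), (292, 220, 156), (295, 222, 161), (298, 222, 160), (301, 223, 154), (304, 225, 153), (307, 227, 154), (310, 228, 157)]
195 [(250, 112, 70), (253, 118, 75), (256, 145, 95), (259, 223, 166), (262, 165, 112), (265, 118, 74), (268, 190, 124), (271, 228, 160), (274, 229, 162), (277, 229, 164), (280, 229, 171), (283, 228, 171), (286, 228, 166), (289, 201, 135), (292, 228, 167), (295, 229, 164), (298, 229, 159), (301, 229, 156), (304, 228, 155), (307, 228, 159), (310, 228, 168)]
205 [(250, 125, 79), (253, 125, 79), (256, 122, 77), (259, 118, 74), (262, 114, 72), (265, 113, 71), (268, 189, 123), (271, 228, 162), (274, 229, 163), (277, 229, 165), (280, 229, 171), (283, 228, 171), (286, 228, 166), (289, 178, 114), (292, 116, 73), (295, 154, 101), (298, 189, 129), (301, 198, 137), (304, 147, 96), (307, 163, 108), (310, 184, 124)]
```

>>> {"op": "arm_command", "data": {
  "moves": [
    [0.7, 0, 0, 30, 0, 0, 0],
    [0.7, 0, 0, 40, 0, 0, 0],
    [0.7, 0, 0, 40, 0, 0, 0],
    [0.7, 0, 0, 30, 0, 0, 0],
    [0.7, 0, 0, 13, 0, 0, 0]
  ]
}}

```text
t: 19.95
eef_pos: [0.3722, -0.2968, 0.0299]
tcp_rot: [-0.002, 0.965, 0.263, -0.001]
wrist_force: [-0.2, 0.6, 1.1]
width: 0.0598
finger_force: 0.0
```

>>> {"op": "arm_command", "data": {
  "moves": [
    [0.7, 0, 0, 0, 0, 0, 0],
    [0.2, 0, 0, 0, 0, 0, 0],
    [0.1, 0, 0, 0, 0, 0, 0],
    [0.1, 0, 0, 0, 0, 0, 0],
    [0.1, 0, 0, 0, 0, 0, 0]
  ],
  "newtons": 110
}}

```text
t: 20.45
eef_pos: [0.3735, -0.2985, 0.0337]
tcp_rot: [0.001, 0.965, 0.262, 0.0]
wrist_force: [-1.1, 1.9, 5.3]
width: 0.0183
finger_force: 106.8
```

>>> {"op": "arm_command", "data": {
  "moves": [
    [0.1, 0, 0, 0, 0, 0, 0],
    [0.1, 0, 0, 0, 0, 0, 0],
    [0.1, 0, 0, 0, 0, 0, 0]
  ]
}}

```text
t: 20.75
eef_pos: [0.3735, -0.2985, 0.0337]
tcp_rot: [0.001, 0.965, 0.262, 0.0]
wrist_force: [-1.1, 1.5, 5.8]
width: 0.0185
finger_force: 106.8
```

>>> {"op": "arm_command", "data": {
  "moves": [
    [0.1, 0, 0, -15, 0, 0, 0],
    [0.1, 0, 0, -30, 0, 0, 0],
    [0.1, 0, 0, -40, 0, 0, 0],
    [0.1, 0, 0, -40, 0, 0, 0],
    [0.1, 0, 0, -30, 0, 0, 0]
  ]
}}

```text
t: 21.25
eef_pos: [0.3731, -0.2982, 0.1904]
tcp_rot: [0.001, 0.965, 0.262, 0.0]
wrist_force: [0.7, -0.5, -3.0]
width: 0.0184
finger_force: 107.4
```

>>> {"op": "arm_command", "data": {
  "moves": [
    [0.1, 0, 0, 0, 0, 0, 7.5],
    [0.1, 0, 0, 0, 0, 0, 7.5],
    [0.1, 0, 0, 0, 0, 0, 7.5],
    [0.1, 0, 0, 0, 0, 0, 7.5],
    [0.1, 0, 0, 0, 0, 0, 7.5]
  ]
}}

```text
t: 21.75
eef_pos: [0.3729, -0.2979, 0.1878]
tcp_rot: [0.0, 0.998, -0.065, -0.0]
wrist_force: [0.3, 0.1, -3.5]
width: 0.0184
finger_force: 107.7
```

>>> {"op": "arm_command", "data": {
  "moves": [
    [0.1, 16, -26, 0, 0, 0, 0],
    [0.1, 16, -26, 0, 0, 0, 0],
    [0.1, 16, -26, 0, 0, 0, 0],
    [0.1, 16, -26, 0, 0, 0, 0],
    [0.1, 16, -26, 0, 0, 0, 0]
  ]
}}

```text
t: 22.25
eef_pos: [0.469, -0.1779, 0.1878]
tcp_rot: [0.0, 0.998, -0.062, -0.0]
wrist_force: [1.3, 0.1, -1.8]
width: 0.0182
finger_force: 107.7
```

>>> {"op": "arm_command", "data": {
  "moves": [
    [0.1, 16, -26, 0, 0, 0, 0],
    [0.1, 16, -26, 0, 0, 0, 0],
    [0.1, 16, -26, 0, 0, 0, 0],
    [0.1, 16, -26, 0, 0, 0, 0],
    [0.1, 16, -26, 0, 0, 0, 0]
  ]
}}

```text
t: 22.75
eef_pos: [0.5645, -0.0589, 0.1877]
tcp_rot: [-0.0, 0.998, -0.062, -0.0]
wrist_force: [0.2, 0.0, -3.2]
width: 0.0182
finger_force: 107.7
```

>>> {"op": "arm_command", "data": {
  "moves": [
    [0.1, 17, -25, 0, 0, 0, 0],
    [0.1, 0, 0, 0, 0, 0, 0],
    [0.1, 0, 0, 0, 0, 0, 0],
    [0.1, 0, 0, 0, 0, 0, 0]
  ]
}}

```text
t: 23.15
eef_pos: [0.5836, -0.0379, 0.1876]
tcp_rot: [0.0, 0.998, -0.063, -0.0]
wrist_force: [0.1, 0.2, -2.8]
width: 0.0183
finger_force: 108.0
```

```bash
python3 - <<'E'
from h import *
o=observe();T=tcp(o);w=get_image("wrist");np.savez("w9.npz",T=T,**w);s=get_image("scene");np.savez("s9.npz",**s)
d=np.load("gap.npz");pin=d["G"]-.075*d["Y"];h=T@[.0458,0,0,1];e=h[:3]-pin
print(o["t"],o["eef_pos"],T[:3,0],T[:3,2],"head rel pin X,Y mm",e@d["X"]*1000,e@d["Y"]*1000)
# held head in wrist image: dark/orange mask 
c=w["color"].astype(float);m=((c[...,0]>30)&(c[...,1]/np.maximum(c[...,0],1)<.58)).astype(np.uint8)
p=proj(w,(T@[.0458,0,-.0463,1])[:3],T)[0];print("pred head top",p)
x,y=p.astype(int);print("row",[(x+k,*map(int,c[y,x+k])) for k in range(-90,91,9)]);print("col",[(y+k,*map(int,c[y+k,x])) for k in range(-110,101,9) if 0<=y+k<420])
# scene: pin cap search
q=proj(s,pin+[0,0,.076])[0];print("scene pin",q)
E
```

```text
23.15 [ 0.58359251 -0.03793051  0.18762762] [ 9.92169488e-01 -1.24897740e-01 -5.11128085e-04] [-5.22711146e-04 -5.99693521e-05 -9.99999862e-01] head rel pin X,Y mm -0.3965538059681342 -0.8094675618330179
pred head top [277.95026821 231.4078839 ]
row [(np.int64(187), 239, 183, 90), (np.int64(196), 239, 181, 88), (np.int64(205), 139, 78, 32), (np.int64(214), 180, 94, 33), (np.int64(223), 186, 97, 35), (np.int64(232), 195, 102, 35), (np.int64(241), 192, 101, 36), (np.int64(250), 195, 104, 36), (np.int64(259), 187, 98, 35), (np.int64(268), 194, 103, 36), (np.int64(277), 189, 99, 35), (np.int64(286), 187, 98, 35), (np.int64(295), 181, 95, 34), (np.int64(304), 187, 97, 35), (np.int64(313), 191, 101, 35), (np.int64(322), 193, 102, 35), (np.int64(331), 192, 101, 35), (np.int64(340), 194, 102, 36), (np.int64(349), 158, 94, 39), (np.int64(358), 239, 187, 91), (np.int64(367), 239, 187, 92)]
col [(np.int64(121), 163, 98, 43), (np.int64(130), 234, 191, 95), (np.int64(139), 239, 200, 100), (np.int64(148), 81, 42, 16), (np.int64(157), 156, 80, 27), (np.int64(166), 195, 102, 36), (np.int64(175), 197, 104, 37), (np.int64(184), 197, 105, 36), (np.int64(193), 197, 105, 37), (np.int64(202), 188, 99, 35), (np.int64(211), 190, 100, 35), (np.int64(220), 194, 104, 36), (np.int64(229), 190, 100, 35), (np.int64(238), 188, 99, 34), (np.int64(247), 184, 96, 34), (np.int64(256), 181, 94, 34), (np.int64(265), 184, 96, 34), (np.int64(274), 187, 97, 34), (np.int64(283), 193, 102, 36), (np.int64(292), 138, 79, 35), (np.int64(301), 136, 87, 42), (np.int64(310), 136, 86, 41), (np.int64(319), 135, 86, 42), (np.int64(328), 135, 86, 42)]
scene pin [238.88783076 219.24550453]
```

>>> {"op": "arm_command", "data": {
  "moves": [
    [0.1, 0.5, -1, 25, 0, 0, 0],
    [0.1, 0, 0, 30, 0, 0, 0],
    [0.1, 0, 0, 14, 0, 0, 0],
    [0.1, 0, 0, 0, 0, 0, 0],
    [0.1, 0, 0, 0, 0, 0, 0]
  ]
}}

```text
t: 23.75
eef_pos: [0.5852, -0.0369, 0.1197]
tcp_rot: [0.0, 0.998, -0.063, 0.001]
wrist_force: [0.4, -0.2, -2.4]
width: 0.0185
finger_force: 107.9
```

>>> {"op": "arm_command", "data": {
  "moves": [
    [0.1, 0, 0, 16, 0, 0, 0]
  ]
}}

```text
t: 23.85
eef_pos: [0.5868, -0.0371, 0.1062]
tcp_rot: [0.001, 0.998, -0.062, 0.004]
wrist_force: [-2.3, -0.3, 6.8]
width: 0.0182
finger_force: 109.3
```

>>> {"op": "arm_command", "data": {
  "moves": [
    [0.1, 0, 0, 11, 0, 0, 0]
  ]
}}

```text
t: 23.95
eef_pos: [0.586, -0.0369, 0.0932]
tcp_rot: [0.0, 0.998, -0.062, 0.002]
wrist_force: [-0.1, 0.1, -3.8]
width: 0.0181
finger_force: 108.1
```

>>> {"op": "arm_command", "data": {
  "moves": [
    [0.1, 0, 0, 0, 0, 0, 0]
  ]
}}

```text
t: 24.05
eef_pos: [0.5843, -0.0364, 0.091]
tcp_rot: [-0.0, 0.998, -0.062, -0.001]
wrist_force: [-0.1, 0.2, -3.2]
width: 0.0181
finger_force: 107.9
```

>>> {"op": "arm_command", "data": {
  "moves": [
    [0.1, 0, 0, 1.5, 0, 0, 0],
    [0.1, 0, 0, 1, 0, 0, 0],
    [0.1, 0, 0, 0, 0, 0, 0]
  ]
}}

```text
t: 24.35
eef_pos: [0.585, -0.0365, 0.0898]
tcp_rot: [0.0, 0.998, -0.062, 0.0]
wrist_force: [-1.7, -0.1, -0.4]
width: 0.0186
finger_force: 108.6
```

>>> {"op": "arm_command", "data": {
  "moves": [
    [0.1, 0, 0, 1, 0, 0, 0],
    [0.1, 0, 0, 0, 0, 0, 0]
  ]
}}

```text
t: 24.55
eef_pos: [0.5851, -0.0365, 0.0896]
tcp_rot: [0.0, 0.998, -0.062, 0.001]
wrist_force: [-4.7, 1.4, 9.1]
width: 0.0181
finger_force: 109.9
```

The pin gave way and stopped at a face height of 55.9 mm, which is home. Now I'll lift the mallet and take it back to open counter.

>>> {"op": "arm_command", "data": {
  "moves": [
    [0.1, 0, 0, -20, 0, 0, 0],
    [0.1, 0, 0, -30, 0, 0, 0],
    [0.1, 0, 0, -30, 0, 0, 0],
    [0.1, 0, 0, -20, 0, 0, 0],
    [0.1, -16, 26, 0, 0, 0, 0]
  ]
}}

```text
t: 25.05
eef_pos: [0.5676, -0.0592, 0.1911]
tcp_rot: [0.0, 0.998, -0.061, 0.003]
wrist_force: [-0.0, -0.9, -2.7]
width: 0.0183
finger_force: 108.0
```

>>> {"op": "arm_command", "data": {
  "moves": [
    [0.1, -16, 26, 0, 0, 0, 0],
    [0.1, -16, 26, 0, 0, 0, 0],
    [0.1, -16, 26, 0, 0, 0, 0],
    [0.1, -16, 26, 0, 0, 0, 0],
    [0.1, -16, 26, 0, 0, 0, 0]
  ]
}}

```text
t: 25.55
eef_pos: [0.4692, -0.1801, 0.1882]
tcp_rot: [0.0, 0.998, -0.062, 0.0]
wrist_force: [-0.0, -0.4, -2.6]
width: 0.0181
finger_force: 107.9
```

>>> {"op": "arm_command", "data": {
  "moves": [
    [0.1, -16, 26, 0, 0, 0, 0],
    [0.1, -16, 26, 0, 0, 0, 0],
    [0.1, -16, 26, 0, 0, 0, 0],
    [0.1, -16, 26, 0, 0, 0, 0],
    [0.1, -16, 26, 0, 0, 0, 0]
  ]
}}

```text
t: 26.05
eef_pos: [0.3737, -0.2992, 0.1882]
tcp_rot: [0.0, 0.998, -0.062, 0.0]
wrist_force: [0.6, -0.5, -2.2]
width: 0.0185
finger_force: 107.9
```

>>> {"op": "arm_command", "data": {
  "moves": [
    [0.1, 0, 0, 0, 0, 0, 0],
    [0.1, 0, 0, 40, 0, 0, 0],
    [0.1, 0, 0, 50, 0, 0, 0],
    [0.1, 0, 0, 40, 0, 0, 0],
    [0.1, 0, 0, 0, 0, 0, 0]
  ]
}}

```text
t: 26.55
eef_pos: [0.373, -0.2958, 0.0543]
tcp_rot: [-0.004, 0.998, -0.062, -0.003]
wrist_force: [-0.5, 0.3, -2.0]
width: 0.0183
finger_force: 107.9
```

```bash
python3 - <<'E'
from h import *
o=observe();print(o["t"],o["eef_pos"],o["wrist_force"])
s=get_image("scene");p=dict(np.load("s7.npz"));d=np.load("gap.npz");q=proj(p,d["G"]-.075*d["Y"]+[0,0,.066])[0].astype(int)
cap=lambda g:[int(y)for y in np.where(((lambda c:(c[...,0]>60)&(c[...,2]<.45*c[...,0]))(g["color"][q[1]-20:q[1]+20,q[0]-2:q[0]+3].astype(int))).mean(1)>.5)[0]+q[1]-20]
print(q,"before",cap(p),"after",cap(s)); print("pred cap row up/down",proj(p,d["G"]-.075*d["Y"]+[0,0,.076]),proj(p,d["G"]-.075*d["Y"]+[0,0,.056]))
E
```

```text
26.55 [ 0.37297605 -0.29577288  0.0542508 ] [-0.47300158  0.29199795 -1.96183548]
[239 222] before [208, 218, 219, 220, 221, 222, 223, 224, 225, 226, 227, 228, 229, 230, 231, 232, 233, 234, 235, 237, 238, 239] after [219, 220, 221, 222, 223, 224, 225, 226, 227, 228, 229, 230, 231, 232, 233, 234, 235, 237, 238, 239, 240, 241]
pred cap row up/down [[238.88783076 219.24550453]] [[239.50788956 225.21012127]]
```

>>> {"op": "arm_command", "data": {
  "moves": [
    [0.1, 0, 0, 10, 0, 0, 0],
    [0.1, 0, 0, 7, 0, 0, 0],
    [0.1, 0, 0, 0, 0, 0, 0],
    [0.1, 0, 0, 0, 0, 0, 0]
  ]
}}

```text
t: 27.0
eef_pos: [0.3748, -0.2986, 0.0418]
tcp_rot: [0.0, 0.998, -0.062, 0.0]
wrist_force: [-0.4, -0.6, -3.3]
width: 0.0184
finger_force: 108.1
```

>>> {"op": "arm_command", "data": {
  "moves": [
    [0.1, 0, 0, 1, 0, 0, 0],
    [0.1, 0, 0, 1, 0, 0, 0],
    [0.1, 0, 0, 0, 0, 0, 0]
  ]
}}

```text
t: 27.3
eef_pos: [0.3746, -0.2984, 0.0392]
tcp_rot: [0.0, 0.998, -0.062, 0.0]
wrist_force: [0.2, 0.3, -2.5]
width: 0.0184
finger_force: 108.1
```

>>> {"op": "arm_command", "data": {
  "moves": [
    [0.1, 0, 0, 2, 0, 0, 0],
    [0.1, 0, 0, 2, 0, 0, 0],
    [0.1, 0, 0, 0, 0, 0, 0]
  ]
}}

```text
t: 27.6
eef_pos: [0.3744, -0.2982, 0.0348]
tcp_rot: [-0.0, 0.998, -0.062, -0.0]
wrist_force: [-0.5, -0.5, -2.9]
width: 0.018
finger_force: 108.1
```

>>> {"op": "arm_command", "data": {
  "moves": [
    [0.1, 0, 0, 1, 0, 0, 0],
    [0.1, 0, 0, 0.7, 0, 0, 0],
    [0.1, 0, 0, 0, 0, 0, 0]
  ]
}}

```text
t: 27.9
eef_pos: [0.3746, -0.2984, 0.0339]
tcp_rot: [0.0, 0.998, -0.062, 0.0]
wrist_force: [-2.3, 2.5, 5.4]
width: 0.0181
finger_force: 109.4
```

Touching down at +5 N. I'll release, rise and look back over the scene numerically.

>>> {"op": "arm_command", "data": {
  "moves": [
    [0.4, 0, 0, 0, 0, 0, 0],
    [0.6, 0, 0, 0, 0, 0, 0],
    [0.6, 0, 0, 0, 0, 0, 0],
    [0.6, 0, 0, 0, 0, 0, 0],
    [0.6, 0, 0, -10, 0, 0, 0]
  ]
}}

```text
t: 28.4
eef_pos: [0.3741, -0.2979, 0.0429]
tcp_rot: [-0.001, 0.998, -0.062, -0.001]
wrist_force: [1.0, 0.9, -0.1]
width: 0.0513
finger_force: 0.0
```

>>> {"op": "arm_command", "data": {
  "moves": [
    [0.6, 0, 0, -30, 0, 0, 0],
    [0.6, 0, 0, -40, 0, 0, 0],
    [0.6, 0, 0, -40, 0, 0, 0],
    [0.6, 0, 0, -40, 0, 0, 0],
    [0.6, 0, 0, 0, 0, 0, 0]
  ]
}}

```text
t: 28.9
eef_pos: [0.3758, -0.2999, 0.199]
tcp_rot: [0.004, 0.998, -0.062, 0.003]
wrist_force: [0.1, 0.3, -0.5]
width: 0.0515
finger_force: 0.0
```

```bash
python3 - <<'E'
from h import *
o=observe();T=tcp(o);print(o["t"],o["eef_pos"],o["wrist_force"])
s=get_image("scene");a=dict(np.load("s7.npz"))["color"];s0=dict(np.load("scene0.npz"))["color"];b=s["color"]
def diff(a,b,box):
    x0,y0,x1,y1=box;m=(np.abs(a.astype(int)-b)[y0:y1,x0:x1].sum(2)>60).astype(np.uint8)
    n,l,st,_=cv2.connectedComponentsWithStats(m);return [(int(v[0]+x0),int(v[1]+y0),int(v[2]),int(v[3]),int(v[4])) for v in st[1:] if v[4]>5]
print("s7->now gate area",diff(a,b,(150,170,360,300)));print("s0->now all",diff(s0,b,(0,60,560,420)))
t=get_image("top");t0=dict(np.load("top0.npz"))["color"];print("top",diff(t0,t["color"],(80,100,460,340)))
w=get_image("wrist");c=w["color"].astype(float)
m=((c[...,0]>140)&(c[...,1]/c[...,0]<.57)).astype(np.uint8);m[:90]=0;m[230:]=0;m[:,:215]=0;m[:,350:]=0
r=cv2.minAreaRect(np.argwhere(cv2.morphologyEx(m,cv2.MORPH_OPEN,np.ones((3,3))))[:,::-1].astype(np.float32));print("mallet head",r)
# latch cap: brass rows along column in scene
q=(239,222)
for n,g in (("up",a),("now",b)): print(n,[tuple(map(int,g[y,239])) for y in range(210,238,2)])
E
```

```text
28.9 [ 0.37584497 -0.29986565  0.19895459] [ 0.09067751  0.28276388 -0.52831555]
s7->now gate area [(203, 170, 34, 29, 427), (250, 170, 28, 19, 217), (293, 170, 67, 8, 266), (318, 189, 41, 24, 516), (273, 207, 11, 14, 44), (358, 206, 2, 11, 19), (265, 208, 5, 3, 7), (270, 209, 5, 6, 11), (265, 213, 8, 6, 11), (256, 215, 19, 16, 29), (277, 215, 83, 45, 1447), (235, 219, 7, 12, 50), (281, 224, 6, 3, 6), (234, 228, 37, 16, 269), (235, 252, 4, 3, 7)]
s0->now all [(256, 60, 29, 52, 682), (273, 60, 4, 6, 10), (278, 60, 5, 5, 13), (424, 60, 26, 19, 223), (406, 64, 3, 3, 6), (406, 68, 33, 45, 393), (274, 71, 5, 4, 12), (469, 79, 85, 53, 2224), (428, 86, 20, 9, 40), (544, 94, 16, 6, 30), (249, 97, 311, 205, 13965), (553, 99, 7, 23, 67), (416, 105, 2, 8, 10), (468, 122, 15, 9, 80), (415, 134, 5, 4, 7), (259, 159, 7, 7, 35), (455, 163, 4, 3, 7), (236, 220, 6, 9, 40), (243, 228, 3, 5, 8), (239, 238, 24, 18, 157), (366, 254, 37, 42, 978), (238, 256, 13, 14, 79)]
top [(268, 157, 16, 31, 341), (301, 175, 7, 6, 23), (165, 239, 15, 26, 239), (180, 243, 17, 27, 348), (319, 250, 141, 90, 5733), (401, 275, 4, 7, 18), (452, 317, 8, 15, 69), (205, 327, 53, 13, 326)]
mallet head ((278.0, 153.5), (53.0, 54.0), 90.0)
up [(172, 127, 81), (161, 122, 77), (155, 118, 73), (172, 125, 79), (152, 110, 54), (149, 109, 44), (156, 115, 50), (74, 54, 29), (79, 56, 28), (76, 55, 24), (85, 61, 23), (77, 59, 25), (151, 109, 47), (62, 53, 39)]
now [(166, 120, 78), (153, 116, 74), (144, 106, 67), (166, 120, 75), (162, 118, 73), (106, 64, 34), (107, 65, 38), (146, 106, 48), (148, 108, 48), (153, 111, 50), (68, 48, 18), (75, 54, 24), (145, 106, 47), (100, 92, 76)]
```

Checks from the before/after images:
- **Pin:** the cap is 6 px lower in the scene view, as expected for 20 mm, so it is home.
- **Mallet:** standing on its face on open counter.
- **Other items:** nothing else changed apart from the two packers, the pin, the mallet and the arm.

```bash
python3 -c "
from station import *
print(job_done())"
```

```text
the job is handed in; nothing more can be done
None
```

The job is handed in at about 29 s: thin and thick packers standing in the gap, middle packer left on its board, pin knocked home with the mallet, mallet back on the open counter, and no change seen in the cash tin, prism box, frog or music box.

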